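Put a takeaway order on the heated shelf and set its heat

TASK

A takeaway order is waiting for its courier: stack its long meal box and its soup tub on the dark hot plate of the heated shelf, the one with the wider base lying flat underneath and the other standing in the middle of its lid, and click the shelf's dial round to heat 4 (the fourth white bar clockwise from the red off dot). There is food inside, so keep both upright and set them down gently, and leave everything else on the table where it is.

Things in the scene. Friction and masses are not known exactly. Their poses are not given: they have to be found in the camera images.
- meal_box: Takeaway meal box of brown kraft board, rigid and closed, 180 long (its x) x 64 wide (its y) x 50 mm high, with a pale paper band and a green dot near one end of its lid. Stands on the table at the start. Origin: centre of its underside, z up. Flat lid. 0.25 to 0.5 kg.
- box_lid (a point): Centre of the meal box's flat lid, 50 mm above its underside; axes as the box.
- box_end_a (a point): Middle of the lower edge of the box's +x end, 90 mm from its centre; axes as the box.
- box_end_b (a point): Middle of the lower edge of the box's -x end, 90 mm from its centre; axes as the box.
- soup_tub: Closed round soup tub of white paper with a green band and a flat black lid, 72 mm high; diameter 53 mm at its foot widening to 62 mm under the lid, lid 66 mm across and 10 mm thick. Stands on the table at the start. Origin: centre of its underside, z up. 0.2 to 0.42 kg. The meal box and the tub may have swapped places.
- plate (a point): Centre of the top face of the heated shelf's dark hot plate, 74 mm above the table. The plate is flat and measures 250 mm along this point's x and 270 mm along its y, no rim. z is up; the shelf (stainless, 260 x 400 mm, fixed to the table, turned up to 0.2 rad) has its control panel at the -y end, 72 mm above the table. Beyond it (+x) stands a fixed steel topping rail 116 mm high, 20 mm or more away. The switch axis lies at x = -45 mm, y = -200 mm in this frame.
- dial_grip (a point): Point on the vertical axis of the switch knob, 101 mm above the table, in the knob's grip bar; turns with the knob, x = the way the pointer (black line) looks, z up. The knob is a light grey disc of 60 mm diameter (top face 79 mm above the table) with an upright bar across it: 58 mm long (x), 14 mm thick (y), top 111 mm above the table. The black line is on the pointer half of the bar's top.
- dial (a joint): Switch angle in rad, growing clockwise seen from above, 0 = off (pointer at the red dot, towards the plate: +y of plate), to 3.14 = heat 6, with stops at both ends. It clicks every 30 degrees (0.524 rad): heat n is n x 0.524 and is marked by the n-th white bar; the bars grow wider with the heat. About 0.07 N m carries it over a click; let go within 10 degrees of a click, it settles on it by itself. It may start at off, 1 or 2.
- shaker: Bystander: aluminium shaker, 58 mm diameter, 98 mm high, on a fixed green chopping board 12 mm thick that also carries a fixed food container 154 mm high. Origin: centre of its underside.
- sauce_bottle: Bystander: red squeeze bottle with pointed nozzle, 60 mm diameter, 180 mm high. Origin: centre of its underside.
- paper_cups: Bystander: stack of upturned white paper cups, 80 mm diameter, 130 mm high. Origin: centre of its underside.
- tongs: Bystander: steel tongs with black tips, 250 x 45 x 19 mm, lying on the left, near the robot. Origin: middle of its underside.
- prep_bowl: Bystander: aluminium bowl, 130 mm across, 55 mm high. Origin: centre of its underside.
Mind the look-alikes: they are no part of the job. Of the things that look like the meal_box, the larger one is meant.

How it is judged (in metres and radians):
At the end, for the whole second after the job is handed in: The meal box lies flat (within 0.08 rad) on the hot plate with the middles of both its ends over the plate; the soup tub stands upright (within 0.08 rad) on the box's lid, its centre within 30 mm of the lid's centre; the dial rests at heat 4 (2.09 rad, within 0.12); all at rest (x of box_end_a in the frame of plate between -0.122 and 0.122 m and y of box_end_a in the frame of plate between -0.132 and 0.132 m and x of box_end_b in the frame of plate between -0.122 and 0.122 m and y of box_end_b in the frame of plate between -0.132 and 0.132 m and z of meal_box in the frame of plate between -0.006 and 0.006 m and angle between each of meal_box, soup_tub's own z axis and vertical below 0.08 rad and contact force between meal_box and warmer above 1 N and horizontal distance between soup_tub and box_lid below 0.03 m and z of soup_tub in the frame of box_lid between -0.006 and 0.006 m and contact force between soup_tub and meal_box above 0.8 N and value of joint dial between 1.9744 and 2.2144 rad and linear speed of each of meal_box, soup_tub below 0.03 m/s and velocity of joint dial between -0.2 and 0.2 rad/s); the robot touches nothing.
It fails at once if the meal box or the soup tub is tipped by more than 35 degrees (angle between any of meal_box, soup_tub's own z axis and vertical above 0.61 rad).
It fails at once if the meal box or the soup tub is dropped or thrown (faster than 0.5 m/s out of the fingers, a fall of about 15 mm) ((contact force between the fingers and meal_box below 0.2 N and linear speed of meal_box above 0.5 m/s) or (contact force between the fingers and soup_tub below 0.2 N and linear speed of soup_tub above 0.5 m/s)).
It fails at once if a bystander (shaker, bottle, cups, tongs or bowl) is moved by more than 40 mm or knocked over (distance of any of shaker, sauce_bottle, paper_cups, tongs, prep_bowl from where it was at the start of the episode above 0.04 m or angle between any of shaker, sauce_bottle, paper_cups, prep_bowl's own z axis and vertical above 0.5 rad).
It also fails if it takes over 72 s, if anything falls off the work surface, if the arm or the gripper's body presses on something with over 40 N, if the wrist force passes 120 N, or if a joint passes its speed limit or range.

ROBOT

A 6-joint arm with a two-finger parallel gripper is mounted at the origin on the work surface. World frame = base frame: x ahead of the robot, y to its left, z up, the work surface at z = 0. Lengths are in m, angles in degrees, forces in N, time in s.
With the tool pointing down it reaches from about 0.375 to 0.9 m from the base axis. Payload 3.1 kg.
Tool frame: the origin (TCP) lies midway between the tips of the shut fingers; the grasp point (between the pads) lies bot.hold_point_z behind it (bot.hold_point_z is the distance from the TCP to the grasp point, in m); z points along the fingers, y is the direction in which the jaws open and shut (so a half turn about z gives the same grasp; the last joint's range is limited). The gripper opens to 87 mm and grips with 3 to 60 N. Pads are 19 mm wide; open, the fingers measure 117 mm over their backs; the gripper's body (75 mm by 190 mm) begins 51 mm behind the grasp point.
Start: joints at [-75.143, 30.224, 82.088, -0, 67.689, -10.227], TCP at [0.265, -0.566, 0.189] pointing down, gripper open.
Joint ranges: [-176.69, 176.69], [-43.24, 126.21], [12.49, 139.97], [-82, 262], [0, 151.66], [-163.58, 163.58]. Speed limits (degrees/s): [159.86, 159.86, 180, 180, 180, 180].

INTERFACE

Orientations are given as a 3x3 rotation matrix whose columns are the frame's x, y, z axes.
In Python, from rig import bot, vision, hand_in gives the robot as it stands. The module is installed in compiled form; this text tells all that it offers.
- The arm moves only by the shell command python3 -m handwheel 'ROWS'. ROWS is JSON, a list of rows, each an object of numbers: "hand": the gripper's target within -1 to 1 (fully open at 1, half-way at 0, shut at -1); "dx", "dy", "dz": the shift along the world's x, y, z in cm; "wx", "wy", "wz": the turn, a rotation vector about the world's x, y, z in rad. In form: [{"hand": .., "dx": .., "dy": .., "dz": .., "wx": .., "wy": .., "wz": ..}, ...]. A call has 1 to 10 rows; each row shifts and turns the commanded pose from where the row before left it; what a row does not reach is not made up. A row lasts 1/10 s, in which the tool goes at most 50 mm and 8.59 degrees, less where a joint would pass 70% of its speed; a pose out of reach is approached as far as the arm can. A call with a gripper value outside its range is refused whole. The fingers move at their own pace and stop on an object; the grip force is fixed at half the most. Time passes only in rows, so rows that do not move let the fingers close. It gives the time, the measured TCP pose, the force and the opening at its end, in the units of the state.
- bot.read_state(): the state, without advancing time (a new reading comes with each control period).
- vision.capture(name): name is "scene" or "top" or "wrist"; returns (picture, depth): 384x512x3 uint8, red, green, blue; 384x512 float32, m along the optical axis (not along the pixel's ray), 0 where there is no reading.
- vision.get_calibration(name): a dict with "fx", "fy", "cx", "cy" (pixels), "k1" (the pictures are not rectified: a ray, as slopes to the right and down, at radius r is drawn at 1 + k1 r^2 times it, then the intrinsics apply), "rvec" (rotation vector, rad) and "tvec" (3), from world to camera coordinates, as OpenCV has them. Camera axes: x right, y down, z forward; pixel columns grow to the right and rows downward; lengths in m; the calibration is good to about 2 mm. A picture is of the moment at which its call begins: read the wrist's pose just before it. get_calibration takes no time and is no camera call; for the wrist camera it gives the pose at the moment of the call.
- hand_in(): hands the job in, once; it reports no verdict.
The state is a dict: "time_s": time; "joint_positions": joint angles; "qvel": joint speeds; "tau": joint torques, N m; "position": TCP position; "tcp_rot": TCP orientation; "force": force on the tool from outside, world axes, zero at the start; "moment": the same for the moment, N m; "opening": opening from 0.0 (shut) to 1.0 (fully open).
Only numpy, scipy, OpenCV 4.12 (cv2) and the standard library are available. Lean on these libraries where they do the work, as an engineer would, in place of code of your own. Each camera call takes 0.05 s, during which the arm holds its last target.

## Working session

There is one attempt and no reset: what is moved stays moved. The work goes in short steps, Python scripts to look and compute and a shell command to move; the robot and the scene stay as the last step left them, time stands still between calls to the robot, and variables do not carry over. Pictures are saved under pics/ and viewed, and the job is handed in when it is done.

```bash
mkdir -p pics; python3 - <<'E'
from rig import bot, vision
import cv2,numpy as np
s=bot.read_state();print(s['time_s'],s['position'],s['tcp_rot'],s['opening'],bot.hold_point_z)
for n in("scene","top"):
    im,d=vision.capture(n);cv2.imwrite(f'pics/{n}0.png',im[:,:,::-1]);np.savez(f'{n}0.npz',im=im,d=d);print(n,vision.get_calibration(n))
E
```

```text
0.0 [ 0.26476994 -0.56529462  0.1877907 ] [[ 9.05705880e-01  4.23906314e-01 -5.44393032e-04]
 [ 4.23906505e-01 -9.05703680e-01  2.02956616e-03]
 [ 3.67287137e-04 -2.06896175e-03 -9.99997792e-01]] 0.9952003399968634 0.0187
scene {'fx': 458.62941600858784, 'fy': 458.62941600858784, 'cx': 253.37653664561097, 'cy': 186.38191073118355, 'k1': -0.006171234065032462, 'rvec': array([ 1.89687868,  1.2493078 , -0.67514233]), 'tvec': array([-0.17362725, -0.20351536,  2.33254204])}
top {'fx': 457.279546768418, 'fy': 457.279546768418, 'cx': 265.22908909344335, 'cy': 195.22032926300403, 'k1': 0.014271305978177534, 'rvec': array([ 2.16635509, -2.1163752 ,  0.18832869]), 'tvec': array([-0.02860463,  0.51989259,  1.65231144])}
```

View pics/scene0.png

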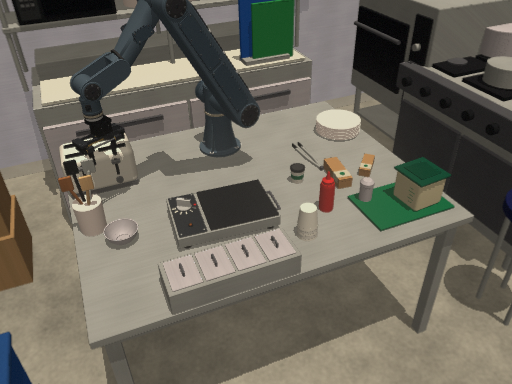

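View pics/top0.png

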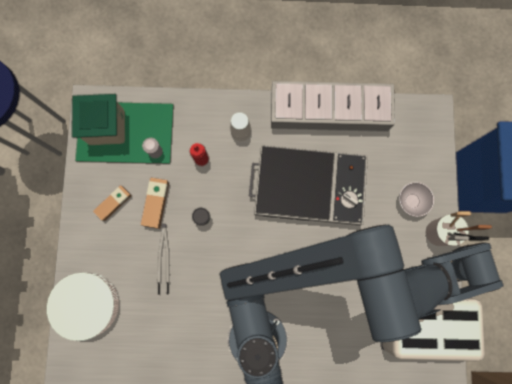

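The top view has +x up and +y to the left. These could be taken for what I want:
- **Meal box:** brown boxes with a pale band at top px (155,203), larger, and (112,203), smaller.
- **Tub:** black-lidded tub at (201,216). The white cups at (240,121) and shaker at (151,147) are not it.
- **Dial:** knob at (349,198).

I'll check these with crops and measurements.

```bash
cat > h.py <<'E'
import numpy as np,cv2
from rig import bot,vision
def cal(n):
    c=vision.get_calibration(n);R=cv2.Rodrigues(np.array(c['rvec']))[0];return c,R,np.array(c['tvec'])
def ray(c,u,v):
    x=(np.asarray(u,float)-c['cx'])/c['fx'];y=(np.asarray(v,float)-c['cy'])/c['fy'];a,b=x,y
    for _ in range(8):
        k=1+c['k1']*(a*a+b*b);a,b=x/k,y/k
    return np.stack([a,b,np.ones_like(a)],-1)
def plane(C,u,v,z):
    c,R,t=C;o=-R.T@t;d=ray(c,u,v)@R
    return o+d*((z-o[2])/d[...,2])[...,None]
def cloud(C,d):
    c,R,t=C;v,u=np.mgrid[:384,:512];return (ray(c,u,v)*d[...,None]-t)@R
E
python3 - <<'E'
from h import *
f=np.load('top0.npz');im,d=f['im'],f['d']
a=cv2.resize(im[120:310,60:220],None,fx=3,fy=3,interpolation=2);b=cv2.resize(im[130:235,240:440],None,fx=4,fy=4,interpolation=2)
cv2.imwrite('pics/c1.png',a[:,:,::-1]);cv2.imwrite('pics/c2.png',b[:,:,::-1])
C=cal('top');P=cloud(C,d);hsv=cv2.cvtColor(im,cv2.COLOR_RGB2HSV)
Z=P[...,2]
# box: top face by depth
roi=np.zeros(Z.shape,bool);roi[170:235,138:176]=1
m=roi&(Z>.042)&(Z<.058);print('box',m.sum(),np.median(Z[m]))
pts=P[m][:,:2].astype(np.float32);print(cv2.minAreaRect(pts*1000),pts.mean(0))
roi[:]=0;roi[200:232,186:218]=1;m=roi&(Z>.05);print('tub',m.sum(),np.median(Z[m]))
pts=P[m][:,:2].astype(np.float32);print(cv2.minEnclosingCircle(pts*1000),pts.mean(0))
roi[:]=0;roi[140:228,252:338]=1;m=roi&(Z>.065)&(Z<.085)&(im.max(2)<60)
m=cv2.morphologyEx(m.astype(np.uint8),cv2.MORPH_OPEN,np.ones((5,5)))>0
print('plate',m.sum(),np.median(Z[m]));v,u=np.nonzero(m)
print(cv2.minAreaRect((plane(C,u,v,.074)[:,:2]*1000).astype(np.float32)))
for nm,(r0,r1,c0,c1) in dict(bottle=(138,170,188,212),cups=(108,135,226,252),shaker=(135,162,140,162),tongs=(220,300,150,180),small=(183,225,90,132),rail=(78,130,265,400),bowl=(180,220,396,436)).items():
    roi[:]=0;roi[r0:r1,c0:c1]=1;m=roi&(Z>.018);p=P[m];print(nm,m.sum(),p.min(0).round(3),p.max(0).round(3))
E
```

```text
box 837 0.050160995926172174
((483.1085205078125, 390.7008361816406), (67.24417114257812, 180.38021850585938), 82.22315979003906) [0.482312   0.39058506]
tub 265 0.07286557130887437
((348.3326416015625, 120.66817474365234), 159.12001037597656) [0.42909038 0.21069929]
plate 3675 0.07414343387534472
((567.1185913085938, -123.85450744628906), (256.54046630859375, 237.41299438476562), 85.64690399169922)
bottle 323 [0.244 0.    0.02 ] [0.687 0.258 1.715]
cups 387 [0.74  0.046 0.03 ] [0.807 0.123 0.14 ]
shaker 307 [0.244 0.    0.018] [0.733 0.463 1.715]
tongs 170 [0.153 0.    0.018] [0.42  0.402 1.715]
small 592 [0.244 0.    0.019] [0.545 0.616 1.715]
rail 5690 [ 0.244 -0.491  0.018] [0.952 0.    1.715]
bowl 569 [ 0.244 -0.638  0.018] [0.583 0.    1.715]
```

View pics/c1.png

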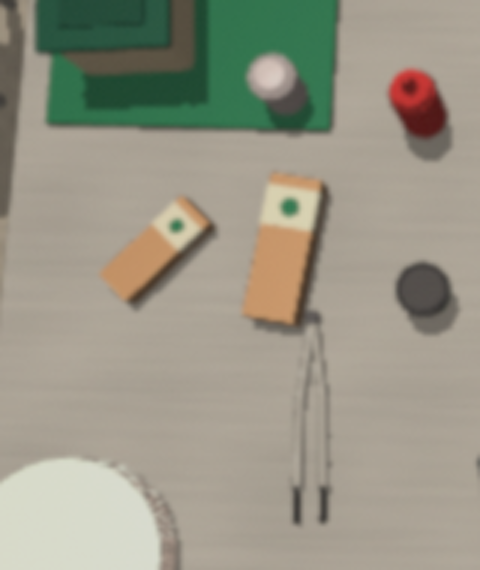

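View pics/c2.png

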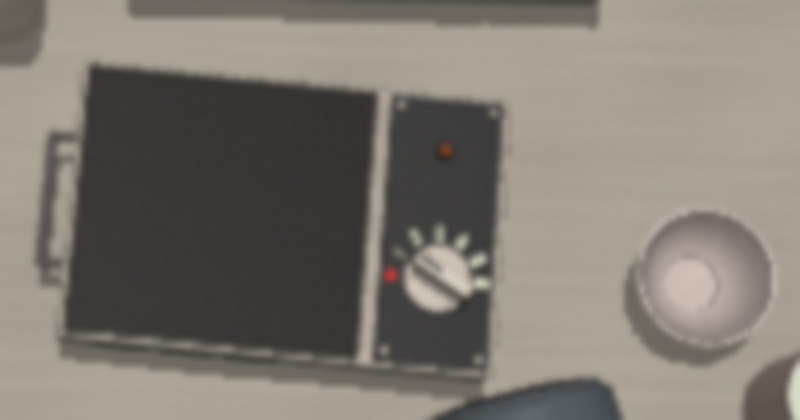

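```bash
python3 - <<'E'
from h import *
f=np.load('top0.npz');im,d=f['im'],f['d']
C=cal('top');P=cloud(C,d);Z=P[...,2];Z[d==0]=0;P[d==0]=0
m=np.zeros(Z.shape,bool)
m[200:232,186:218]=1;m&=(Z>.064)&(Z<.08);print('tub',m.sum(),np.median(Z[m]),cv2.minEnclosingCircle((P[m][:,:2]*1000).astype(np.float32)),P[m].mean(0))
v,u=np.nonzero(m);print(plane(C,u.mean(),v.mean(),.072))
for nm,(r0,r1,c0,c1) in dict(bottle=(138,170,188,212),shaker=(135,162,140,162),tongs=(220,300,150,180),small=(183,225,90,132),rail=(78,135,265,400),bowl=(180,220,396,436)).items():
    roi=np.zeros(Z.shape,bool);roi[r0:r1,c0:c1]=1;p=P[roi&(Z>.012)];print(nm,p.min(0).round(3),p.max(0).round(3))
# hot plate + knob: depth of region
roi=np.zeros(Z.shape,bool);roi[140:230,335:372]=1
k=roi&(Z>.1)&(Z<.125);print('bar',k.sum(),P[k].mean(0),cv2.minAreaRect((P[k][:,:2]*1000).astype(np.float32)))
S=np.zeros(Z.shape,bool);S[140:230,250:372]=1
S&=(Z>.06)&(Z<.09);print('shelf',cv2.minAreaRect((P[S][:,:2]*1000).astype(np.float32)))
# red dot(s)
h=im.astype(int);r=(h[...,0]>110)&(h[...,1]<60)&(h[...,2]<60);r[:, :330]=0;r[:,372:]=0;r[:140]=0;r[230:]=0
n,l,st,ce=cv2.connectedComponentsWithStats(r.astype(np.uint8))
for c,s in zip(ce[1:],st[1:]):print('red',c,s[4],plane(C,c[0],c[1],.073))
E
```

```text
tub 247 0.07272327344122985 ((432.96600341796875, 215.03366088867188), 32.4542236328125) [0.43263844 0.21522065 0.07244661]
[0.43266165 0.21528023 0.072     ]
bottle [0.632 0.201 0.013] [0.687 0.258 0.184]
shaker [0.645 0.377 0.012] [0.75  0.468 0.119]
tongs [0.153 0.3   0.012] [0.423 0.408 0.062]
small [0.415 0.485 0.012] [0.545 0.622 0.05 ]
rail [ 0.769 -0.491  0.012] [ 0.952 -0.031  0.126]
bowl [ 0.454 -0.638  0.012] [ 0.583 -0.509  0.063]
bar 70 [ 0.50562777 -0.32020494  0.11049743] ((506.9950866699219, -320.10845947265625), (58.26235580444336, 15.905071258544922), 53.34282302856445)
shelf ((561.5166015625, -184.57009887695312), (399.6116027832031, 261.14019775390625), 85.54806518554688)
```

The crops confirm the choices. The larger box is at crop (285,250), with its green dot at the +x end. The tub is at (423,290), and the tongs' hinge lies right next to the box's lower end. The dial pointer sits at bar 1 and heat 4 is 90° clockwise from there. The plate centre comes out at (0.567,-0.124) from both the plate outline and the knob offset, with yaw about -4.5°. I'll do the dial first.

```bash
python3 -m handwheel '[{"hand":0.2,"dx":2.4,"dy":2.4,"wz":0.053},{"hand":0.2,"dx":2.4,"dy":2.4,"wz":0.053},{"hand":0.2,"dx":2.4,"dy":2.4,"wz":0.053},{"hand":0.2,"dx":2.4,"dy":2.4,"wz":0.053},{"hand":0.2,"dx":2.4,"dy":2.4,"wz":0.053},{"hand":0.2,"dx":2.4,"dy":2.4,"wz":0.053},{"hand":0.2,"dx":2.4,"dy":2.4,"wz":0.053},{"hand":0.2,"dx":2.4,"dy":2.4,"wz":0.053},{"hand":0.2,"dx":2.4,"dy":2.5,"wz":0.053},{"hand":0.2,"dx":2.4,"dy":2.5,"wz":0.053}]'
python3 -m handwheel '[{"hand":0.2},{"hand":0.2}]'
python3 - <<'E'
from h import *
s=bot.read_state();print(s['position'],np.degrees(np.arctan2(s['tcp_rot'][1][1],s['tcp_rot'][0][1])),s['joint_positions'],s['opening'],s['force'])
C=cal('wrist');im,d=vision.capture('wrist');cv2.imwrite('pics/w1.png',im[:,:,::-1])
P=cloud(C,d);Z=P[...,2]
m=(Z>.104)&(Z<.118)&(d>0)&(np.hypot(P[...,0]-.507,P[...,1]+.32)<.05)
print(m.sum(),P[m].mean(0) if m.any() else 0)
if m.any():print(cv2.minAreaRect((P[m][:,:2]*1000).astype(np.float32)))
im,d=vision.capture('top');cv2.imwrite('pics/t1.png',im[:,:,::-1])
E
```

```text
[ 0.26479602 -0.56534427  0.18786888] -64.91720252362639 [-7.51449165e+01  3.02731669e+01  8.21500734e+01  1.02722248e-03
  6.76864592e+01 -1.02280857e+01] 0.9990511376870436 [ 0.55489731 -0.51623608 -0.70925294]
0 0invalid input
invalid input
```

View pics/w1.png

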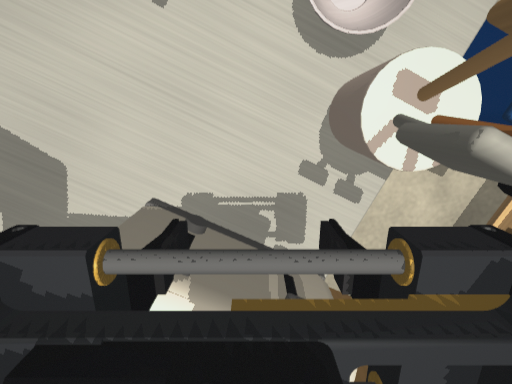

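The call was refused because rows need every field, so the arm hasn't moved. The wrist view shows the utensil pot at (420,110) and the bowl at (360,5), both clear of the planned path.

```bash
python3 -m handwheel '[{"hand":0.2,"dx":2.4,"dy":2.4,"dz":0.2,"wx":0,"wy":0,"wz":0.053},{"hand":0.2,"dx":2.4,"dy":2.4,"dz":0,"wx":0,"wy":0,"wz":0.053},{"hand":0.2,"dx":2.4,"dy":2.4,"dz":0,"wx":0,"wy":0,"wz":0.053},{"hand":0.2,"dx":2.4,"dy":2.4,"dz":0,"wx":0,"wy":0,"wz":0.053},{"hand":0.2,"dx":2.4,"dy":2.4,"dz":0,"wx":0,"wy":0,"wz":0.053},{"hand":0.2,"dx":2.4,"dy":2.4,"dz":0,"wx":0,"wy":0,"wz":0.053},{"hand":0.2,"dx":2.4,"dy":2.4,"dz":0,"wx":0,"wy":0,"wz":0.053},{"hand":0.2,"dx":2.4,"dy":2.4,"dz":0,"wx":0,"wy":0,"wz":0.053},{"hand":0.2,"dx":2.4,"dy":2.5,"dz":0,"wx":0,"wy":0,"wz":0.053},{"hand":0.2,"dx":2.6,"dy":2.8,"dz":0,"wx":0,"wy":0,"wz":0.053}]'
python3 -m handwheel '[{"hand":0.2,"dx":0,"dy":0,"dz":0,"wx":0,"wy":0,"wz":0},{"hand":0.2,"dx":0,"dy":0,"dz":0,"wx":0,"wy":0,"wz":0}]'
python3 - <<'E'
from h import *
s=bot.read_state();print(s['time_s'],s['position'],np.degrees(np.arctan2(s['tcp_rot'][1][1],s['tcp_rot'][0][1])),s['joint_positions'],s['opening'],s['force'])
C=cal('wrist');im,d=vision.capture('wrist');cv2.imwrite('pics/w2.png',im[:,:,::-1])
P=cloud(C,d);Z=P[...,2]
m=(Z>.104)&(Z<.118)&(d>0)&(np.hypot(P[...,0]-.507,P[...,1]+.32)<.05)
print(m.sum(),P[m].mean(0) if m.any() else 0)
if m.any():print(cv2.minAreaRect((P[m][:,:2]*1000).astype(np.float32)))
E
```

```text
time_s: 1.2
position: [0.5077, -0.3202, 0.1906]
tcp_rot: [[0.566, 0.825, -0.0], [0.825, -0.566, -0.0], [-0.0, -0.0, -1.0]]
force: [0.4, -0.4, 0.1]
opening: 0.6
time_s: 1.4
position: [0.5072, -0.3203, 0.1905]
tcp_rot: [[0.566, 0.825, -0.001], [0.825, -0.566, -0.0], [-0.001, -0.001, -1.0]]
force: [-0.9, 0.2, 0.9]
opening: 0.598
1.4 [ 0.50719617 -0.32031615  0.19052627] -34.442358619231236 [-4.29175489e+01  2.81718117e+01  8.56812780e+01 -3.79808863e-02
  6.61725495e+01 -8.45984699e+00] 0.5982739841062422 [-0.86624578  0.21486367  0.89712444]
671 [ 0.5075236  -0.31893648  0.11039762]
((506.9634704589844, -319.4858093261719), (57.03581237792969, 13.29158878326416), 55.82573318481445)
```

View pics/w2.png

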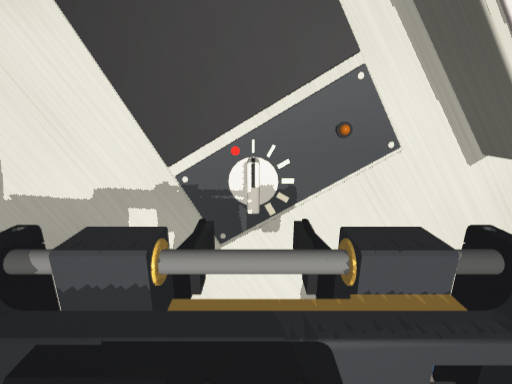

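The wrist view shows the knob centred at (253,180), its black line at bar 1 and the red dot at (236,151). Position and yaw agree to about 1 mm and 0.3°, so I'll descend and grip the bar.

```bash
python3 -m handwheel '[{"hand":0.2,"dx":0,"dy":0,"dz":-2.5,"wx":0,"wy":0,"wz":0},{"hand":0.2,"dx":0,"dy":0.1,"dz":-2.5,"wx":0,"wy":0,"wz":0},{"hand":0.2,"dx":0,"dy":0,"dz":-2.5,"wx":0,"wy":0,"wz":0},{"hand":0.2,"dx":0,"dy":0,"dz":-1.5,"wx":0,"wy":0,"wz":0},{"hand":0.2,"dx":0,"dy":0,"dz":-1,"wx":0,"wy":0,"wz":0},{"hand":0.2,"dx":0,"dy":0,"dz":-0.4,"wx":0,"wy":0,"wz":0},{"hand":-1,"dx":0,"dy":0,"dz":0,"wx":0,"wy":0,"wz":0},{"hand":-1,"dx":0,"dy":0,"dz":0,"wx":0,"wy":0,"wz":0},{"hand":-1,"dx":0,"dy":0,"dz":0,"wx":0,"wy":0,"wz":0},{"hand":-1,"dx":0,"dy":0,"dz":0,"wx":0,"wy":0,"wz":0}]'
python3 -m handwheel '[{"hand":-1,"dx":0,"dy":0,"dz":0,"wx":0,"wy":0,"wz":0},{"hand":-1,"dx":0,"dy":0,"dz":0,"wx":0,"wy":0,"wz":0},{"hand":-1,"dx":0,"dy":0,"dz":0,"wx":0,"wy":0,"wz":0}]'
```

```text
time_s: 2.45
position: [0.5074, -0.3204, 0.0876]
tcp_rot: [[0.567, 0.824, 0.001], [0.824, -0.567, -0.001], [-0.0, 0.002, -1.0]]
force: [-0.8, -0.3, -0.7]
opening: 0.323
time_s: 2.75
position: [0.5071, -0.3199, 0.0868]
tcp_rot: [[0.567, 0.824, 0.0], [0.824, -0.567, -0.0], [-0.0, 0.0, -1.0]]
force: [-0.3, 0.5, 0.3]
opening: 0.061
```

```bash
python3 -m handwheel '[{"hand":-1,"dx":0,"dy":0,"dz":0,"wx":0,"wy":0,"wz":0},{"hand":-1,"dx":0,"dy":0,"dz":0,"wx":0,"wy":0,"wz":0}]'
python3 - <<'E'
from h import *
im,d=vision.capture('wrist');cv2.imwrite('pics/w3.png',im[:,:,::-1])
E
```

```text
time_s: 2.95
position: [0.507, -0.32, 0.0867]
tcp_rot: [[0.567, 0.824, -0.0], [0.824, -0.567, 0.0], [0.0, -0.0, -1.0]]
force: [0.2, -0.5, -0.2]
opening: 0.009
```

View pics/w3.png

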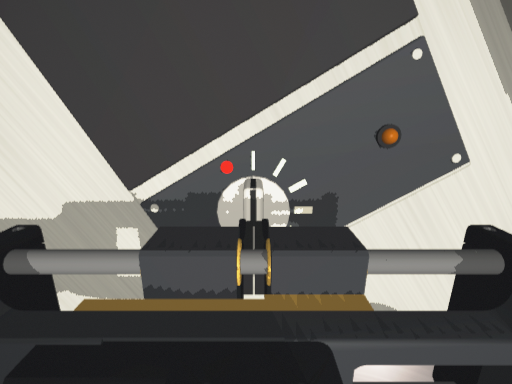

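```bash
python3 - <<'E'
import cv2
im=cv2.imread('pics/w3.png');cv2.imwrite('pics/w3c.png',cv2.resize(im[160:310,190:320],None,fx=4.5,fy=4,interpolation=2)[:600])
im=cv2.imread('pics/w3.png')
from h import *
a,d=vision.capture('scene');cv2.imwrite('pics/s3.png',cv2.resize(a[150:260,120:300],None,fx=4,fy=4,interpolation=2)[:,:,::-1])
E
```

```text
(no output)
```

View pics/w3c.png

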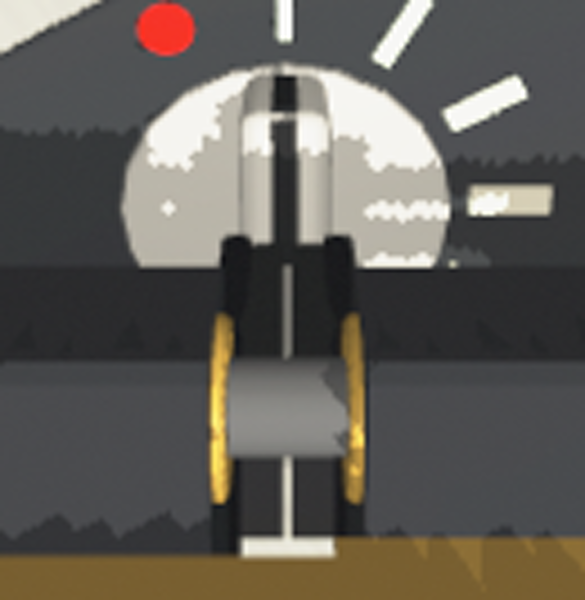

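View pics/s3.png

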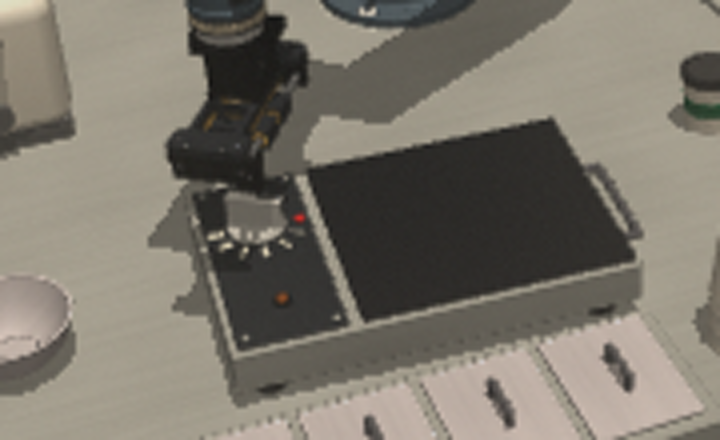

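The close crop shows the fingers straddling the grip bar at (285,240). I'll turn it 90° clockwise.

```bash
python3 -m handwheel '[{"hand":-1,"dx":0,"dy":0,"dz":0,"wx":0,"wy":0,"wz":-0.1},{"hand":-1,"dx":0,"dy":0,"dz":0,"wx":0,"wy":0,"wz":-0.1},{"hand":-1,"dx":0,"dy":0,"dz":0,"wx":0,"wy":0,"wz":-0.1},{"hand":-1,"dx":0,"dy":0,"dz":0,"wx":0,"wy":0,"wz":-0.1},{"hand":-1,"dx":0,"dy":0,"dz":0,"wx":0,"wy":0,"wz":-0.1},{"hand":-1,"dx":0,"dy":0,"dz":0,"wx":0,"wy":0,"wz":-0.1},{"hand":-1,"dx":0,"dy":0,"dz":0,"wx":0,"wy":0,"wz":-0.1},{"hand":-1,"dx":0,"dy":0,"dz":0,"wx":0,"wy":0,"wz":-0.1}]'
python3 -m handwheel '[{"hand":-1,"dx":0,"dy":0,"dz":0,"wx":0,"wy":0,"wz":-0.1},{"hand":-1,"dx":0,"dy":0,"dz":0,"wx":0,"wy":0,"wz":-0.1},{"hand":-1,"dx":0,"dy":0,"dz":0,"wx":0,"wy":0,"wz":-0.1},{"hand":-1,"dx":0,"dy":0,"dz":0,"wx":0,"wy":0,"wz":-0.1},{"hand":-1,"dx":0,"dy":0,"dz":0,"wx":0,"wy":0,"wz":-0.1},{"hand":-1,"dx":0,"dy":0,"dz":0,"wx":0,"wy":0,"wz":-0.1},{"hand":-1,"dx":0,"dy":0,"dz":0,"wx":0,"wy":0,"wz":-0.1},{"hand":-1,"dx":0,"dy":0,"dz":0,"wx":0,"wy":0,"wz":-0.08},{"hand":-1,"dx":0,"dy":0,"dz":0,"wx":0,"wy":0,"wz":0},{"hand":-1,"dx":0,"dy":0,"dz":0,"wx":0,"wy":0,"wz":0}]'
python3 - <<'E'
from h import *
a,d=vision.capture('wrist');cv2.imwrite('pics/w4.png',a[:,:,::-1])
E
```

```text
time_s: 3.85
position: [0.507, -0.32, 0.0867]
tcp_rot: [[0.987, 0.163, -0.0], [0.163, -0.987, 0.0], [-0.0, -0.0, -1.0]]
force: [0.2, -0.6, -0.1]
opening: 0.004
time_s: 4.85
position: [0.507, -0.32, 0.0867]
tcp_rot: [[0.819, -0.573, -0.0], [-0.573, -0.819, 0.0], [-0.0, -0.0, -1.0]]
force: [-0.5, 0.5, 0.3]
opening: 0.008
```

View pics/w4.png

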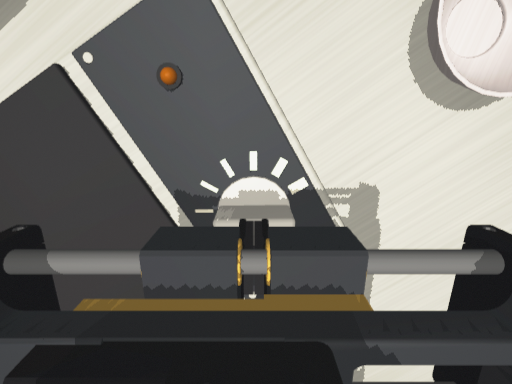

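```bash
python3 - <<'E'
from h import *
s=bot.read_state();p=np.array(s['position']);R0=np.array(s['tcp_rot'])
c=vision.get_calibration('wrist');K=np.array([[c['fx'],0,c['cx']],[0,c['fy'],c['cy']],[0,0,1]])
Q=np.array([p,p-.0187*R0[:,2],[.507,-.3195,.111],[.507,-.3195,.079]])
print(cv2.projectPoints(Q,c['rvec'],c['tvec'],K,np.array([c['k1'],0,0,0.]))[0].round(1))
C=cal('wrist');print('cam',-C[1].T@C[2],'fwd',C[1][2])
a,d=vision.capture('wrist');P=cloud(C,d)
for v in range(180,300,6):print(v,[tuple(P[v,u].round(3)) for u in (230,253,275)])
cv2.imwrite('pics/w4c.png',cv2.resize(a[140:310,190:320],None,fx=4,fy=3.5,interpolation=2)[:600,:,::-1])
E
```

```text
[[[253.4 215.8]]

 [[253.4 225.3]]

 [[252.7 228.8]]

 [[252.9 212.7]]]
cam [ 0.56831722 -0.36317963  0.28236297] fwd [-0.22379245  0.15759862 -0.96181059]
180 [(np.float64(0.538), np.float64(-0.319), np.float64(0.072)), (np.float64(0.529), np.float64(-0.335), np.float64(0.077)), (np.float64(0.518), np.float64(-0.349), np.float64(0.073))]
186 [(np.float64(0.535), np.float64(-0.317), np.float64(0.078)), (np.float64(0.525), np.float64(-0.332), np.float64(0.078)), (np.float64(0.515), np.float64(-0.347), np.float64(0.078))]
192 [(np.float64(0.532), np.float64(-0.315), np.float64(0.079)), (np.float64(0.521), np.float64(-0.33), np.float64(0.079)), (np.float64(0.511), np.float64(-0.344), np.float64(0.078))]
198 [(np.float64(0.528), np.float64(-0.312), np.float64(0.08)), (np.float64(0.517), np.float64(-0.327), np.float64(0.079)), (np.float64(0.507), np.float64(-0.341), np.float64(0.078))]
204 [(np.float64(0.524), np.float64(-0.309), np.float64(0.079)), (np.float64(0.513), np.float64(-0.324), np.float64(0.078)), (np.float64(0.503), np.float64(-0.338), np.float64(0.078))]
210 [(np.float64(0.52
[... 2040 characters left out ...]
(-0.332), np.float64(0.214)), (np.float64(0.508), np.float64(-0.32), np.float64(0.169)), (np.float64(0.527), np.float64(-0.342), np.float64(0.213))]
282 [(np.float64(0.534), np.float64(-0.331), np.float64(0.214)), (np.float64(0.505), np.float64(-0.318), np.float64(0.169)), (np.float64(0.526), np.float64(-0.341), np.float64(0.213))]
288 [(np.float64(0.532), np.float64(-0.33), np.float64(0.214)), (np.float64(0.502), np.float64(-0.316), np.float64(0.169)), (np.float64(0.525), np.float64(-0.34), np.float64(0.214))]
294 [(np.float64(0.53), np.float64(-0.328), np.float64(0.214)), (np.float64(0.499), np.float64(-0.314), np.float64(0.169)), (np.float64(0.523), np.float64(-0.339), np.float64(0.214))]
```

View pics/w4c.png

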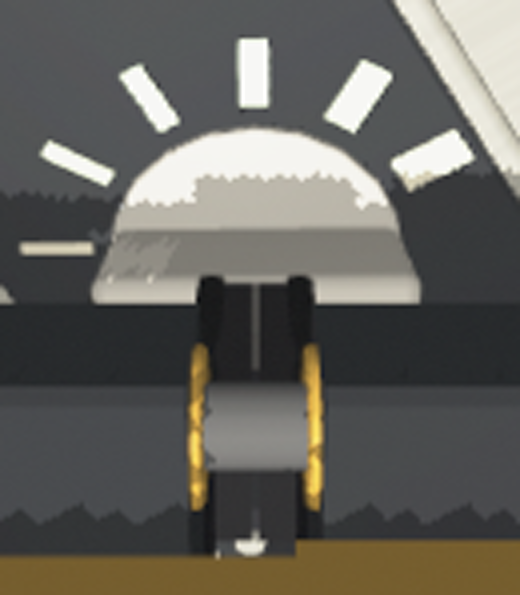

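The fingers slipped. The bar still lies at heat 1, visible as the horizontal edge at crop row 275. The depth shows the closed fingertips ending above the bar top, higher than the reported TCP. I'll lift and measure where the tips really are.

```bash
python3 -m handwheel '[{"hand":-1,"dx":0,"dy":0,"dz":2,"wx":0,"wy":0,"wz":0},{"hand":-1,"dx":0,"dy":0,"dz":3,"wx":0,"wy":0,"wz":0},{"hand":-1,"dx":0,"dy":0,"dz":3,"wx":0,"wy":0,"wz":0},{"hand":-1,"dx":0,"dy":0,"dz":0,"wx":0,"wy":0,"wz":0}]'
cat > tips.py <<'E'
from h import *
import sys
s=bot.read_state();p=np.array(s['position']);R0=np.array(s['tcp_rot'])
C=cal('wrist');a,d=vision.capture('wrist');P=cloud(C,d);L=(P-p)@R0
m=(d>0)&(np.abs(L[...,0])<.014)&(np.abs(L[...,1])<.06)&(L[...,2]>-.08)&(L[...,2]<.02)
print('opening',s['opening'],m.sum());v,u=np.nonzero(m)
if m.any():
  i=np.argsort(-L[m][:,2])[:400:25];print(np.c_[v[i],u[i],(L[m][i]*1000).round(1)])
cv2.imwrite(sys.argv[1],a[:,:,::-1])
E
python3 tips.py pics/w5.png
```

```text
time_s: 5.35
position: [0.5097, -0.3223, 0.1712]
tcp_rot: [[0.819, -0.574, 0.007], [-0.574, -0.819, -0.007], [0.01, 0.001, -1.0]]
force: [-0.8, -0.1, 0.8]
opening: 0.005
opening 0.00511053808327338 799
[[ 2.21e+02  2.53e+02  8.90e+00 -2.00e-01 -3.26e+01]
 [ 2.21e+02  2.49e+02  9.60e+00 -2.80e+00 -3.43e+01]
 [ 2.22e+02  2.49e+02  9.70e+00 -2.80e+00 -3.62e+01]
 [ 2.23e+02  2.48e+02  9.50e+00 -3.40e+00 -3.74e+01]
 [ 2.24e+02  2.51e+02  9.50e+00 -1.50e+00 -3.91e+01]
 [ 2.25e+02  2.57e+02  9.30e+00  2.30e+00 -4.03e+01]
 [ 2.24e+02  2.66e+02  1.06e+01  7.90e+00 -4.18e+01]
 [ 2.27e+02  2.47e+02  9.20e+00 -3.90e+00 -4.31e+01]
 [ 2.25e+02  2.66e+02  1.10e+01  7.70e+00 -4.44e+01]
 [ 2.29e+02  2.52e+02  9.00e+00 -8.00e-01 -4.57e+01]
 [ 2.29e+02  2.47e+02  9.40e+00 -3.80e+00 -4.66e+01]
 [ 2.30e+02  2.46e+02  9.50e+00 -4.30e+00 -4.84e+01]
 [ 2.29e+02  2.63e+02  1.07e+01  5.70e+00 -4.96e+01]
 [ 2.31e+02  2.59e+02  9.90e+00  3.40e+00 -5.06e+01]
 [ 2.32e+02  2.50e+02  9.90e+00 -1.90e+00 -5.21e+01]
 [ 2.31e+02  2.66e+02  1.10e+01  7.40e+00 -5.31e+01]]
```

View pics/w5.png

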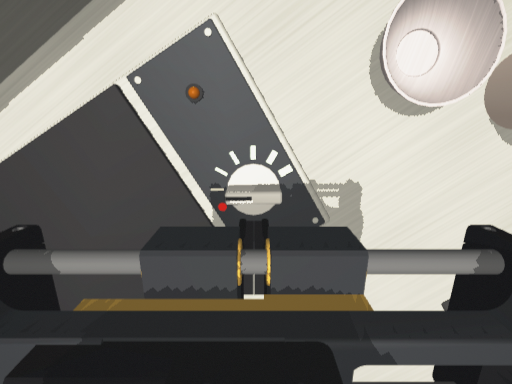

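In free air the fingertips end about 30 mm behind the reported TCP, which is why the jaws shut over the bar. The knob is still at heat 1, with its pointer at (235,198). I'll rotate back with the jaws open and measure the open tips too.

```bash
python3 -m handwheel '[{"hand":0.2,"dx":0,"dy":0,"dz":0.5,"wx":0,"wy":0,"wz":0.145},{"hand":0.2,"dx":0,"dy":0,"dz":0.5,"wx":0,"wy":0,"wz":0.145},{"hand":0.2,"dx":0,"dy":0,"dz":0.5,"wx":0,"wy":0,"wz":0.145},{"hand":0.2,"dx":0,"dy":0,"dz":0.5,"wx":0,"wy":0,"wz":0.145},{"hand":0.2,"dx":0,"dy":0,"dz":0,"wx":0,"wy":0,"wz":0.145},{"hand":0.2,"dx":0,"dy":0,"dz":0,"wx":0,"wy":0,"wz":0.145},{"hand":0.2,"dx":0,"dy":0,"dz":0,"wx":0,"wy":0,"wz":0.145},{"hand":0.2,"dx":0,"dy":0,"dz":0,"wx":0,"wy":0,"wz":0.145},{"hand":0.2,"dx":0,"dy":0,"dz":0,"wx":0,"wy":0,"wz":0.145},{"hand":0.2,"dx":0,"dy":0,"dz":0,"wx":0,"wy":0,"wz":0.145}]'
python3 -m handwheel '[{"hand":0.2,"dx":0,"dy":0,"dz":0,"wx":0,"wy":0,"wz":0.13},{"hand":0.2,"dx":0,"dy":0,"dz":0,"wx":0,"wy":0,"wz":0},{"hand":0.2,"dx":0,"dy":0,"dz":0,"wx":0,"wy":0,"wz":0},{"hand":0.2,"dx":0,"dy":0,"dz":0,"wx":0,"wy":0,"wz":0}]'
python3 tips.py pics/w6.png
python3 - <<'E'
from h import *
a,d=vision.capture('scene');cv2.imwrite('pics/s6.png',cv2.resize(a[90:240,60:260],None,fx=4,fy=4,interpolation=2)[:,:,::-1])
s=bot.read_state();p=np.array(s['position']);c=vision.get_calibration('scene');K=np.array([[c['fx'],0,c['cx']],[0,c['fy'],c['cy']],[0,0,1]])
q=cv2.projectPoints(np.array([p,p+[0,0,.03],[.507,-.3195,.111]]),c['rvec'],c['tvec'],K,np.array([c['k1'],0,0,0.]))[0][:,0];print(q.round(1),((q-[60,90])*4).round())
E
```

```text
time_s: 6.4
position: [0.506, -0.3192, 0.185]
tcp_rot: [[0.664, 0.748, -0.003], [0.748, -0.664, 0.002], [0.0, -0.003, -1.0]]
force: [0.1, 0.0, -0.2]
opening: 0.598
time_s: 6.8
position: [0.5067, -0.3198, 0.1861]
tcp_rot: [[0.569, 0.823, -0.001], [0.823, -0.569, 0.001], [0.0, -0.001, -1.0]]
force: [-0.1, -0.5, -0.4]
opening: 0.599
opening 0.5990597127541476 1585
[[235.  214.   -1.4 -26.3 -32. ]
 [235.  293.   -0.7  26.1 -33.8]
 [244.  214.   -6.4 -26.1 -35.2]
 [222.  296.    9.4  27.3 -35.8]
 [223.  301.    9.   30.4 -36.6]
 [221.  307.   10.7  34.  -37.3]
 [224.  212.    9.  -26.3 -38.2]
 [222.  202.   10.7 -32.4 -39. ]
 [225.  295.    9.   26.1 -39.8]
 [223.  199.   10.6 -34.  -40.4]
 [225.  297.    9.6  27.1 -41.3]
 [226.  303.    9.2  30.7 -42. ]
 [225.  305.   10.2  31.8 -42.6]
 [225.  307.   10.6  32.8 -43.6]
 [230.  296.    7.6  26.1 -44.3]
 [228.  304.    9.2  30.8 -45. ]]
[[180.  183. ]
 [179.1 176.5]
 [182.4 198.9]] [[480. 372.]
 [476. 346.]
 [489. 436.]]
```

View pics/s6.png

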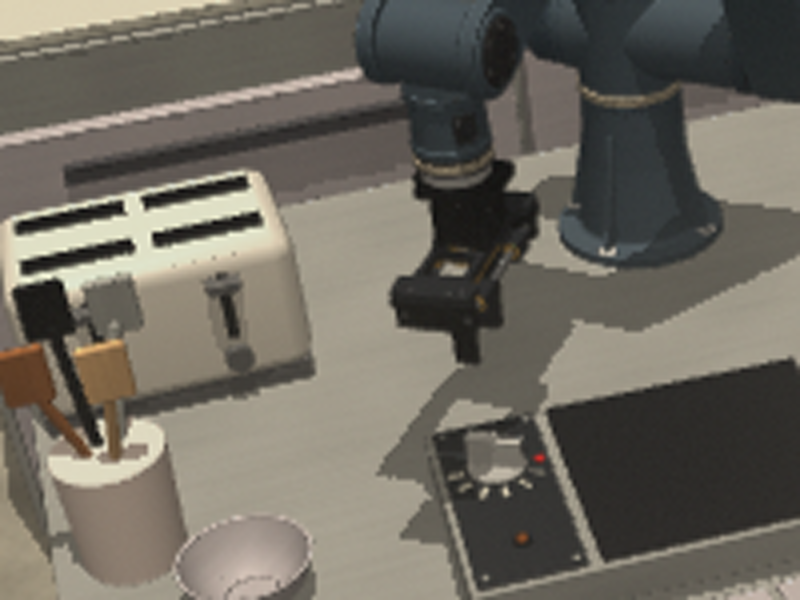

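View pics/w6.png

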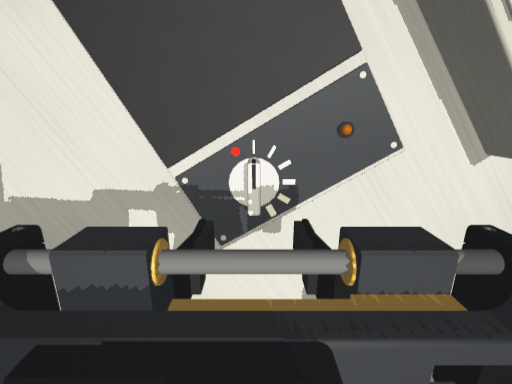

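Open or shut, the tips sit 30–31 mm above the reported TCP, and the scene camera agrees with the fingertip at crop (467,360). From here on, tip z = reported z + 0.031. I'll descend until the tips are at about 0.085.

```bash
python3 -m handwheel '[{"hand":0.2,"dx":0,"dy":0,"dz":-3,"wx":0,"wy":0,"wz":0},{"hand":0.2,"dx":0,"dy":0,"dz":-3,"wx":0,"wy":0,"wz":0},{"hand":0.2,"dx":0,"dy":0,"dz":-2.5,"wx":0,"wy":0,"wz":0},{"hand":0.2,"dx":0,"dy":0,"dz":-1.5,"wx":0,"wy":0,"wz":0},{"hand":0.2,"dx":0,"dy":0,"dz":-1,"wx":0,"wy":0,"wz":0},{"hand":0.2,"dx":0,"dy":0,"dz":-0.5,"wx":0,"wy":0,"wz":0},{"hand":0.2,"dx":0,"dy":0,"dz":0,"wx":0,"wy":0,"wz":0}]'
python3 -m handwheel '[{"hand":0.2,"dx":0,"dy":0,"dz":-0.5,"wx":0,"wy":0,"wz":0},{"hand":0.2,"dx":0,"dy":0,"dz":-0.5,"wx":0,"wy":0,"wz":0},{"hand":0.2,"dx":0,"dy":0,"dz":-0.4,"wx":0,"wy":0,"wz":0},{"hand":0.2,"dx":0,"dy":0,"dz":0,"wx":0,"wy":0,"wz":0}]'
python3 -m handwheel '[{"hand":-1,"dx":0,"dy":0,"dz":0,"wx":0,"wy":0,"wz":0},{"hand":-1,"dx":0,"dy":0,"dz":0,"wx":0,"wy":0,"wz":0},{"hand":-1,"dx":0,"dy":0,"dz":0,"wx":0,"wy":0,"wz":0},{"hand":-1,"dx":0,"dy":0,"dz":0,"wx":0,"wy":0,"wz":0},{"hand":-1,"dx":0,"dy":0,"dz":0,"wx":0,"wy":0,"wz":0},{"hand":-1,"dx":0,"dy":0,"dz":0,"wx":0,"wy":0,"wz":0}]'
```

```text
time_s: 7.6
position: [0.507, -0.32, 0.0715]
tcp_rot: [[0.567, 0.823, -0.0], [0.823, -0.567, 0.0], [0.0, -0.0, -1.0]]
force: [-0.2, -0.1, 0.1]
opening: 0.596
time_s: 8.0
position: [0.5067, -0.3197, 0.0573]
tcp_rot: [[0.567, 0.824, -0.001], [0.824, -0.567, 0.001], [0.0, -0.001, -1.0]]
force: [-0.0, -0.2, 1.0]
opening: 0.598
time_s: 8.6
position: [0.5068, -0.3199, 0.0578]
tcp_rot: [[0.567, 0.824, -0.0], [0.824, -0.567, 0.0], [0.0, -0.001, -1.0]]
force: [0.9, -0.5, -0.5]
opening: 0.156
```

Opening 0.156 is 13.6 mm, matching the 14 mm bar, so it's gripped. Turning now.

```bash
python3 -m handwheel '[{"hand":-1,"dx":0,"dy":0,"dz":0,"wx":0,"wy":0,"wz":-0.1},{"hand":-1,"dx":0,"dy":0,"dz":0,"wx":0,"wy":0,"wz":-0.1},{"hand":-1,"dx":0,"dy":0,"dz":0,"wx":0,"wy":0,"wz":-0.1},{"hand":-1,"dx":0,"dy":0,"dz":0,"wx":0,"wy":0,"wz":-0.1},{"hand":-1,"dx":0,"dy":0,"dz":0,"wx":0,"wy":0,"wz":-0.1},{"hand":-1,"dx":0,"dy":0,"dz":0,"wx":0,"wy":0,"wz":-0.1},{"hand":-1,"dx":0,"dy":0,"dz":0,"wx":0,"wy":0,"wz":-0.1},{"hand":-1,"dx":0,"dy":0,"dz":0,"wx":0,"wy":0,"wz":-0.1}]'
python3 -m handwheel '[{"hand":-1,"dx":0,"dy":0,"dz":0,"wx":0,"wy":0,"wz":-0.1},{"hand":-1,"dx":0,"dy":0,"dz":0,"wx":0,"wy":0,"wz":-0.1},{"hand":-1,"dx":0,"dy":0,"dz":0,"wx":0,"wy":0,"wz":-0.1},{"hand":-1,"dx":0,"dy":0,"dz":0,"wx":0,"wy":0,"wz":-0.1},{"hand":-1,"dx":0,"dy":0,"dz":0,"wx":0,"wy":0,"wz":-0.1},{"hand":-1,"dx":0,"dy":0,"dz":0,"wx":0,"wy":0,"wz":-0.1},{"hand":-1,"dx":0,"dy":0,"dz":0,"wx":0,"wy":0,"wz":-0.1},{"hand":-1,"dx":0,"dy":0,"dz":0,"wx":0,"wy":0,"wz":-0.09},{"hand":-1,"dx":0,"dy":0,"dz":0,"wx":0,"wy":0,"wz":0},{"hand":-1,"dx":0,"dy":0,"dz":0,"wx":0,"wy":0,"wz":0}]'
python3 -m handwheel '[{"hand":0.2,"dx":0,"dy":0,"dz":0,"wx":0,"wy":0,"wz":0},{"hand":0.2,"dx":0,"dy":0,"dz":0,"wx":0,"wy":0,"wz":0},{"hand":0.2,"dx":0,"dy":0,"dz":0,"wx":0,"wy":0,"wz":0},{"hand":0.2,"dx":0,"dy":0,"dz":3,"wx":0,"wy":0,"wz":0},{"hand":0.2,"dx":0,"dy":0,"dz":4,"wx":0,"wy":0,"wz":0},{"hand":0.2,"dx":0,"dy":0,"dz":4,"wx":0,"wy":0,"wz":0},{"hand":0.2,"dx":0,"dy":0,"dz":4,"wx":0,"wy":0,"wz":0},{"hand":0.2,"dx":0,"dy":0,"dz":0,"wx":0,"wy":0,"wz":0},{"hand":0.2,"dx":0,"dy":0,"dz":0,"wx":0,"wy":0,"wz":0}]'
python3 - <<'E'
from h import *
C=cal('wrist');im,d=vision.capture('wrist');cv2.imwrite('pics/w7.png',im[:,:,::-1])
P=cloud(C,d);Z=P[...,2]
m=(Z>.104)&(Z<.118)&(d>0)&(np.hypot(P[...,0]-.507,P[...,1]+.32)<.05)
print(m.sum(),cv2.minAreaRect((P[m][:,:2]*1000).astype(np.float32)))
E
```

```text
time_s: 9.4
position: [0.5068, -0.32, 0.0578]
tcp_rot: [[0.987, 0.163, -0.0], [0.163, -0.987, 0.0], [-0.0, -0.0, -1.0]]
force: [-0.5, -0.4, 0.3]
opening: 0.159
time_s: 10.4
position: [0.5068, -0.32, 0.0578]
tcp_rot: [[0.814, -0.581, -0.0], [-0.581, -0.814, -0.0], [-0.0, 0.0, -1.0]]
force: [-0.9, -0.3, 1.8]
opening: 0.156
time_s: 11.3
position: [0.5074, -0.3203, 0.2088]
tcp_rot: [[0.813, -0.583, 0.002], [-0.583, -0.813, -0.002], [0.002, 0.0, -1.0]]
force: [-0.6, -0.1, -0.5]
opening: 0.598
598 ((506.6706237792969, -320.0479736328125), (13.985329627990723, 57.78068542480469), 55.68027114868164)
```

View pics/w7.png

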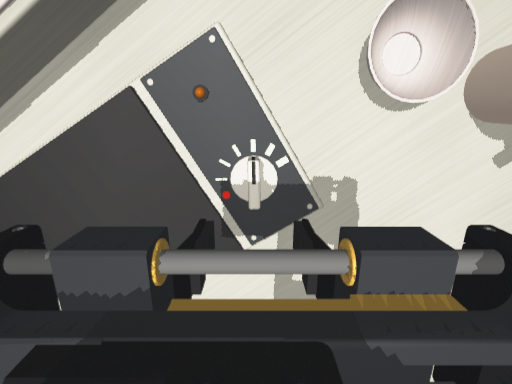

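The bar's long axis is now at -34.3°, and the pointer at (253,165) faces the 4th bar at (253,146), so the dial is at heat 4. Next is the box.

```bash
python3 -m handwheel '[{"hand":1,"dx":0,"dy":3,"dz":0,"wx":0,"wy":0,"wz":0.027},{"hand":1,"dx":0,"dy":4,"dz":0,"wx":0,"wy":0,"wz":0.027},{"hand":1,"dx":0,"dy":4,"dz":0,"wx":0,"wy":0,"wz":0.027},{"hand":1,"dx":0,"dy":4,"dz":0,"wx":0,"wy":0,"wz":0.027},{"hand":1,"dx":0,"dy":4,"dz":0,"wx":0,"wy":0,"wz":0.027},{"hand":1,"dx":0,"dy":4,"dz":0,"wx":0,"wy":0,"wz":0.027},{"hand":1,"dx":0,"dy":4,"dz":0,"wx":0,"wy":0,"wz":0.027},{"hand":1,"dx":0,"dy":4,"dz":0,"wx":0,"wy":0,"wz":0.027},{"hand":1,"dx":0,"dy":4,"dz":0,"wx":0,"wy":0,"wz":0.027},{"hand":1,"dx":0,"dy":4,"dz":0,"wx":0,"wy":0,"wz":0.027}]'
python3 -m handwheel '[{"hand":1,"dx":0,"dy":4,"dz":0,"wx":0,"wy":0,"wz":0.027},{"hand":1,"dx":0,"dy":4,"dz":0,"wx":0,"wy":0,"wz":0.027},{"hand":1,"dx":0,"dy":4,"dz":0,"wx":0,"wy":0,"wz":0.027},{"hand":1,"dx":-0.5,"dy":4,"dz":0,"wx":0,"wy":0,"wz":0.027},{"hand":1,"dx":-0.5,"dy":4,"dz":0,"wx":0,"wy":0,"wz":0.027},{"hand":1,"dx":-0.5,"dy":4,"dz":0,"wx":0,"wy":0,"wz":0.027},{"hand":1,"dx":-0.5,"dy":4,"dz":0,"wx":0,"wy":0,"wz":0.027},{"hand":1,"dx":-0.5,"dy":4,"dz":0,"wx":0,"wy":0,"wz":0.026},{"hand":1,"dx":0,"dy":0,"dz":0,"wx":0,"wy":0,"wz":0},{"hand":1,"dx":0,"dy":0,"dz":0,"wx":0,"wy":0,"wz":0}]'
python3 - <<'E'
from h import *
s=bot.read_state();print(s['position'],np.degrees(np.arctan2(s['tcp_rot'][1][1],s['tcp_rot'][0][1])),s['joint_positions'],s['opening'])
C=cal('wrist');im,d=vision.capture('wrist');cv2.imwrite('pics/w8.png',im[:,:,::-1])
P=cloud(C,d);Z=P[...,2]
m=(Z>.044)&(Z<.056)&(d>0)&(abs(P[...,0]-.483)<.12)&(abs(P[...,1]-.39)<.07)
print(m.sum(),np.median(Z[m]),P[m].mean(0),cv2.minAreaRect((P[m][:,:2]*1000).astype(np.float32)))
E
```

```text
time_s: 12.35
position: [0.5052, 0.0717, 0.2056]
tcp_rot: [[0.939, -0.344, -0.005], [-0.344, -0.939, 0.0], [-0.005, 0.001, -1.0]]
force: [-0.3, -0.2, -0.0]
opening: 1.001
time_s: 13.35
position: [0.4803, 0.3898, 0.2053]
tcp_rot: [[0.991, -0.135, -0.004], [-0.135, -0.991, -0.003], [-0.003, 0.003, -1.0]]
force: [1.0, -0.7, 0.9]
opening: 1.002
[0.48033215 0.38983307 0.20531   ] -97.74477667226196 [ 2.87455863e+01  2.88526937e+01  8.17506012e+01 -3.78935641e-02
  6.96708746e+01  1.26503946e+02] 1.0016147273903082
6349 0.049938176539719395 [0.48973044 0.39211077 0.04992096] ((483.3133239746094, 392.8756408691406), (64.63969421386719, 179.8926544189453), 82.00625610351562)
```

View pics/w8.png

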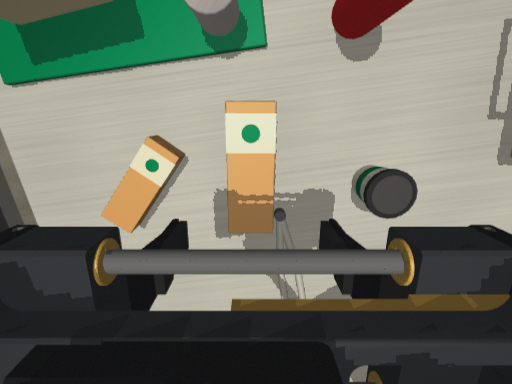

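The larger box, with its dot at (250,133), is centred under the hand. Height 0.050 and size 64.6×180 match the description, and the tongs' hinge at (280,215) is clear of the finger paths. I'll descend until the tips are at about 0.012.

```bash
python3 -m handwheel '[{"hand":1,"dx":0.3,"dy":0.2,"dz":-3,"wx":0,"wy":0,"wz":0},{"hand":1,"dx":0,"dy":0,"dz":-4,"wx":0,"wy":0,"wz":0},{"hand":1,"dx":0,"dy":0,"dz":-4,"wx":0,"wy":0,"wz":0},{"hand":1,"dx":0,"dy":0,"dz":-3,"wx":0,"wy":0,"wz":0},{"hand":1,"dx":0,"dy":0,"dz":-3,"wx":0,"wy":0,"wz":0},{"hand":1,"dx":0,"dy":0,"dz":-2,"wx":0,"wy":0,"wz":0},{"hand":1,"dx":0,"dy":0,"dz":0,"wx":0,"wy":0,"wz":0}]'
python3 -m handwheel '[{"hand":1,"dx":0,"dy":0,"dz":-1.2,"wx":0,"wy":0,"wz":0},{"hand":1,"dx":0,"dy":0,"dz":-1.2,"wx":0,"wy":0,"wz":0},{"hand":1,"dx":0,"dy":0,"dz":-0.8,"wx":0,"wy":0,"wz":0},{"hand":1,"dx":0,"dy":0,"dz":0,"wx":0,"wy":0,"wz":0},{"hand":1,"dx":0,"dy":0,"dz":0,"wx":0,"wy":0,"wz":0}]'
python3 -m handwheel '[{"hand":-1,"dx":0,"dy":0,"dz":0,"wx":0,"wy":0,"wz":0},{"hand":-1,"dx":0,"dy":0,"dz":0,"wx":0,"wy":0,"wz":0},{"hand":-1,"dx":0,"dy":0,"dz":0,"wx":0,"wy":0,"wz":0},{"hand":-1,"dx":0,"dy":0,"dz":0,"wx":0,"wy":0,"wz":0},{"hand":-1,"dx":0,"dy":0,"dz":0,"wx":0,"wy":0,"wz":0},{"hand":-1,"dx":0,"dy":0,"dz":0,"wx":0,"wy":0,"wz":0}]'
```

```text
time_s: 14.1
position: [0.4825, 0.3884, 0.0142]
tcp_rot: [[0.99, -0.139, -0.008], [-0.139, -0.99, -0.004], [-0.007, 0.006, -1.0]]
force: [-0.3, -0.7, 0.3]
opening: 1.0
time_s: 14.6
position: [0.4851, 0.3921, -0.0141]
tcp_rot: [[0.991, -0.137, 0.0], [-0.137, -0.991, 0.0], [0.0, -0.0, -1.0]]
force: [-0.0, 0.8, 0.3]
opening: 0.998
time_s: 15.2
position: [0.4852, 0.3923, -0.0139]
tcp_rot: [[0.991, -0.137, 0.001], [-0.137, -0.991, 0.001], [0.0, -0.001, -1.0]]
force: [-0.7, 1.1, 2.5]
opening: 0.734
```

Opening 63.9 mm matches the box width. Lifting.

```bash
python3 -m handwheel '[{"hand":-1,"dx":0,"dy":0,"dz":0.5,"wx":0,"wy":0,"wz":0},{"hand":-1,"dx":0,"dy":0,"dz":1,"wx":0,"wy":0,"wz":0},{"hand":-1,"dx":0,"dy":0,"dz":2,"wx":0,"wy":0,"wz":0},{"hand":-1,"dx":0,"dy":0,"dz":2,"wx":0,"wy":0,"wz":0},{"hand":-1,"dx":0,"dy":0,"dz":2,"wx":0,"wy":0,"wz":0},{"hand":-1,"dx":0,"dy":0,"dz":2,"wx":0,"wy":0,"wz":0},{"hand":-1,"dx":0,"dy":0,"dz":2,"wx":0,"wy":0,"wz":0},{"hand":-1,"dx":0,"dy":0,"dz":2,"wx":0,"wy":0,"wz":0},{"hand":-1,"dx":0,"dy":0,"dz":1,"wx":0,"wy":0,"wz":0},{"hand":-1,"dx":0,"dy":0,"dz":0,"wx":0,"wy":0,"wz":0}]'
python3 - <<'E'
from h import *
C=cal('wrist');im,d=vision.capture('wrist');cv2.imwrite('pics/w9.png',im[:,:,::-1])
E
```

```text
time_s: 16.2
position: [0.4859, 0.3924, 0.1325]
tcp_rot: [[0.991, -0.137, 0.003], [-0.137, -0.991, 0.002], [0.003, -0.002, -1.0]]
force: [-0.0, 0.5, -2.5]
opening: 0.734
```

View pics/w9.png

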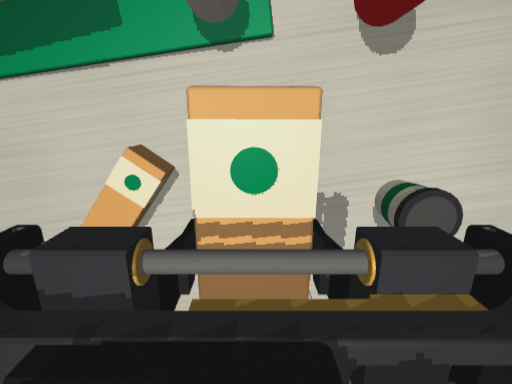

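The box is held level with its lid at (255,170). Carrying it to the plate.

```bash
python3 -m handwheel '[{"hand":-1,"dx":0,"dy":-1.5,"dz":0.5,"wx":0,"wy":0,"wz":0},{"hand":-1,"dx":0,"dy":-2.5,"dz":0.5,"wx":0,"wy":0,"wz":0},{"hand":-1,"dx":0,"dy":-3,"dz":0,"wx":0,"wy":0,"wz":0},{"hand":-1,"dx":0,"dy":-3,"dz":0,"wx":0,"wy":0,"wz":0},{"hand":-1,"dx":0,"dy":-3,"dz":0,"wx":0,"wy":0,"wz":0},{"hand":-1,"dx":0,"dy":-3,"dz":0,"wx":0,"wy":0,"wz":0},{"hand":-1,"dx":0,"dy":-3,"dz":0,"wx":0,"wy":0,"wz":0},{"hand":-1,"dx":0,"dy":-3,"dz":0,"wx":0,"wy":0,"wz":0},{"hand":-1,"dx":0,"dy":-3,"dz":0,"wx":0,"wy":0,"wz":0.01},{"hand":-1,"dx":0,"dy":-3,"dz":0,"wx":0,"wy":0,"wz":0.01}]'
python3 -m handwheel '[{"hand":-1,"dx":0.5,"dy":-3,"dz":0,"wx":0,"wy":0,"wz":0.01},{"hand":-1,"dx":1.1,"dy":-3,"dz":0,"wx":0,"wy":0,"wz":0.01},{"hand":-1,"dx":1.5,"dy":-3,"dz":0,"wx":0,"wy":0,"wz":0.01},{"hand":-1,"dx":1.5,"dy":-3,"dz":0,"wx":0,"wy":0,"wz":0.01},{"hand":-1,"dx":1.5,"dy":-3,"dz":0,"wx":0,"wy":0,"wz":0},{"hand":-1,"dx":1.5,"dy":-3,"dz":0,"wx":0,"wy":0,"wz":0},{"hand":-1,"dx":0.8,"dy":-3,"dz":0,"wx":0,"wy":0,"wz":0},{"hand":-1,"dx":0,"dy":-1.6,"dz":0,"wx":0,"wy":0,"wz":0},{"hand":-1,"dx":0,"dy":0,"dz":0,"wx":0,"wy":0,"wz":0},{"hand":-1,"dx":0,"dy":0,"dz":0,"wx":0,"wy":0,"wz":0}]'
python3 - <<'E'
from h import *
C=cal('top');im,d=vision.capture('top');cv2.imwrite('pics/t10.png',im[:,:,::-1])
a,d=vision.capture('scene');cv2.imwrite('pics/s10.png',a[:,:,::-1])
E
```

```text
time_s: 17.25
position: [0.4835, 0.11, 0.14]
tcp_rot: [[0.993, -0.117, -0.003], [-0.117, -0.993, -0.0], [-0.003, 0.001, -1.0]]
force: [1.1, -0.0, -3.0]
opening: 0.734
time_s: 18.25
position: [0.5671, -0.1131, 0.14]
tcp_rot: [[0.997, -0.078, -0.003], [-0.078, -0.997, 0.002], [-0.003, -0.002, -1.0]]
force: [-0.6, 0.5, -2.7]
opening: 0.734
```

View pics/s10.png

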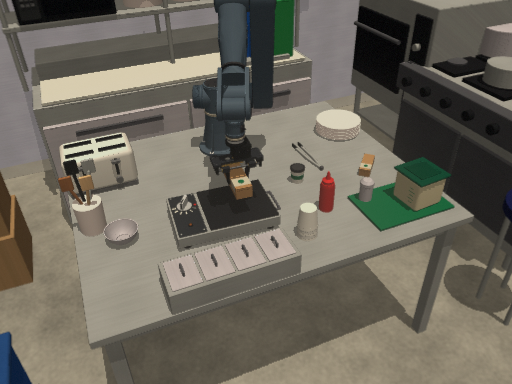

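The scene view shows the box at (240,187) hanging over the plate. I'll lower it gently; contact is expected at reported z ≈ 0.060.

```bash
python3 -m handwheel '[{"hand":-1,"dx":0.2,"dy":-0.5,"dz":-1,"wx":0,"wy":0,"wz":0},{"hand":-1,"dx":0,"dy":-0.5,"dz":-2,"wx":0,"wy":0,"wz":0},{"hand":-1,"dx":0,"dy":0,"dz":-2,"wx":0,"wy":0,"wz":0},{"hand":-1,"dx":0,"dy":0,"dz":-1.3,"wx":0,"wy":0,"wz":0},{"hand":-1,"dx":0,"dy":0,"dz":-0.8,"wx":0,"wy":0,"wz":0},{"hand":-1,"dx":0,"dy":0,"dz":-0.4,"wx":0,"wy":0,"wz":0},{"hand":-1,"dx":0,"dy":0,"dz":0,"wx":0,"wy":0,"wz":0}]'
python3 -m handwheel '[{"hand":-1,"dx":0,"dy":0,"dz":-0.2,"wx":0,"wy":0,"wz":0},{"hand":-1,"dx":0,"dy":0,"dz":0,"wx":0,"wy":0,"wz":0}]'
```

```text
time_s: 19.05
position: [0.571, -0.1238, 0.0654]
tcp_rot: [[0.997, -0.077, -0.0], [-0.077, -0.997, 0.0], [-0.0, -0.0, -1.0]]
force: [-0.0, -0.5, -3.1]
opening: 0.736
time_s: 19.25
position: [0.5714, -0.1241, 0.0643]
tcp_rot: [[0.997, -0.077, 0.001], [-0.077, -0.997, -0.0], [0.001, 0.0, -1.0]]
force: [-0.3, -0.6, -3.3]
opening: 0.731
```

```bash
python3 -m handwheel '[{"hand":-1,"dx":0,"dy":0,"dz":-0.2,"wx":0,"wy":0,"wz":0},{"hand":-1,"dx":0,"dy":0,"dz":0,"wx":0,"wy":0,"wz":0}]'
python3 -m handwheel '[{"hand":-1,"dx":0,"dy":0,"dz":-0.1,"wx":0,"wy":0,"wz":0},{"hand":-1,"dx":0,"dy":0,"dz":0,"wx":0,"wy":0,"wz":0}]'
```

```text
time_s: 19.45
position: [0.571, -0.1241, 0.0619]
tcp_rot: [[0.997, -0.077, 0.0], [-0.077, -0.997, -0.0], [0.0, 0.0, -1.0]]
force: [0.3, -0.3, -2.5]
opening: 0.734
time_s: 19.65
position: [0.5709, -0.124, 0.0607]
tcp_rot: [[0.997, -0.077, -0.0], [-0.077, -0.997, 0.0], [-0.0, -0.0, -1.0]]
force: [-0.3, -0.6, -2.4]
opening: 0.729
```

```bash
python3 -m handwheel '[{"hand":-1,"dx":0,"dy":0,"dz":-0.1,"wx":0,"wy":0,"wz":0},{"hand":-1,"dx":0,"dy":0,"dz":0,"wx":0,"wy":0,"wz":0}]'
python3 -m handwheel '[{"hand":-1,"dx":0,"dy":0,"dz":-0.1,"wx":0,"wy":0,"wz":0},{"hand":-1,"dx":0,"dy":0,"dz":0,"wx":0,"wy":0,"wz":0}]'
```

```text
time_s: 19.85
position: [0.5711, -0.1241, 0.0601]
tcp_rot: [[0.997, -0.077, 0.0], [-0.077, -0.997, -0.0], [0.0, 0.0, -1.0]]
force: [-0.2, -0.1, -0.2]
opening: 0.734
time_s: 20.05
position: [0.5711, -0.1241, 0.0601]
tcp_rot: [[0.997, -0.077, 0.001], [-0.077, -0.997, -0.0], [0.001, 0.0, -1.0]]
force: [-1.5, 0.6, 6.2]
opening: 0.731
```

It's down: the force went from -3 to +6 N. Release and rise.

```bash
python3 -m handwheel '[{"hand":1,"dx":0,"dy":0,"dz":0,"wx":0,"wy":0,"wz":0},{"hand":1,"dx":0,"dy":0,"dz":0,"wx":0,"wy":0,"wz":0},{"hand":1,"dx":0,"dy":0,"dz":0,"wx":0,"wy":0,"wz":0},{"hand":1,"dx":0,"dy":0,"dz":1.5,"wx":0,"wy":0,"wz":0},{"hand":1,"dx":0,"dy":0,"dz":3,"wx":0,"wy":0,"wz":0},{"hand":1,"dx":0,"dy":0,"dz":4,"wx":0,"wy":0,"wz":0},{"hand":1,"dx":0,"dy":0,"dz":4,"wx":0,"wy":0,"wz":0},{"hand":1,"dx":0,"dy":0,"dz":2,"wx":0,"wy":0,"wz":0},{"hand":1,"dx":0,"dy":0,"dz":0,"wx":0,"wy":0,"wz":0},{"hand":1,"dx":0,"dy":0,"dz":0,"wx":0,"wy":0,"wz":0}]'
python3 - <<'E'
from h import *
C=cal('wrist');im,d=vision.capture('wrist');cv2.imwrite('pics/w11.png',im[:,:,::-1])
P=cloud(C,d);Z=P[...,2]
m=(Z>.118)&(Z<.13)&(d>0)&(abs(P[...,0]-.57)<.12)&(abs(P[...,1]+.124)<.07)
print(m.sum(),np.median(Z[m]),cv2.minAreaRect((P[m][:,:2]*1000).astype(np.float32)))
E
```

```text
time_s: 21.05
position: [0.5707, -0.1239, 0.2035]
tcp_rot: [[0.997, -0.077, -0.0], [-0.077, -0.997, 0.0], [-0.0, -0.0, -1.0]]
force: [0.5, -0.2, 0.5]
opening: 0.999
8962 0.12389221195532008 ((578.6421508789062, -125.03482818603516), (64.8721923828125, 160.48568725585938), 85.51780700683594)
```

View pics/w11.png

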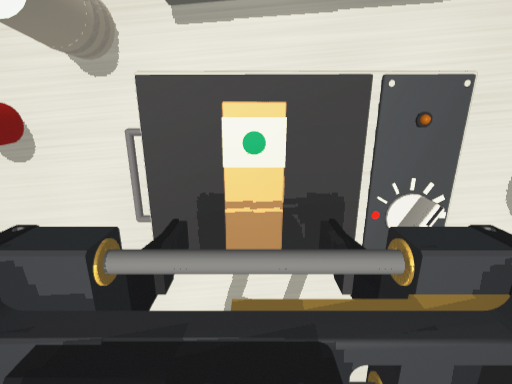

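The box lies at (0.569,-0.125) with its lid at 0.124 (dot at (254,142)), so it is flat and centred on the plate. Now the tub at (0.433,0.215).

```bash
python3 -m handwheel '[{"hand":1,"dx":-1.4,"dy":3.4,"dz":0,"wx":0,"wy":0,"wz":0},{"hand":1,"dx":-1.4,"dy":3.4,"dz":0,"wx":0,"wy":0,"wz":0},{"hand":1,"dx":-1.4,"dy":3.4,"dz":0,"wx":0,"wy":0,"wz":0},{"hand":1,"dx":-1.4,"dy":3.4,"dz":0,"wx":0,"wy":0,"wz":0},{"hand":1,"dx":-1.4,"dy":3.4,"dz":0,"wx":0,"wy":0,"wz":0},{"hand":1,"dx":-1.4,"dy":3.4,"dz":0,"wx":0,"wy":0,"wz":0},{"hand":1,"dx":-1.4,"dy":3.4,"dz":0,"wx":0,"wy":0,"wz":0},{"hand":1,"dx":-1.4,"dy":3.4,"dz":0,"wx":0,"wy":0,"wz":0},{"hand":1,"dx":-1.3,"dy":3.4,"dz":0,"wx":0,"wy":0,"wz":0},{"hand":1,"dx":-1.3,"dy":3.3,"dz":0,"wx":0,"wy":0,"wz":0}]'
python3 -m handwheel '[{"hand":1,"dx":0,"dy":0,"dz":0,"wx":0,"wy":0,"wz":0},{"hand":1,"dx":0,"dy":0,"dz":0,"wx":0,"wy":0,"wz":0}]'
python3 - <<'E'
from h import *
C=cal('wrist');im,d=vision.capture('wrist');cv2.imwrite('pics/w12.png',im[:,:,::-1])
P=cloud(C,d);Z=P[...,2]
m=(Z>.067)&(Z<.078)&(d>0)&(np.hypot(P[...,0]-.433,P[...,1]-.215)<.06)
print(m.sum(),np.median(Z[m]),cv2.minEnclosingCircle((P[m][:,:2]*1000).astype(np.float32)))
E
```

```text
time_s: 22.1
position: [0.4309, 0.216, 0.2019]
tcp_rot: [[0.997, -0.077, -0.004], [-0.077, -0.997, -0.001], [-0.004, 0.001, -1.0]]
force: [0.5, 0.6, -0.5]
opening: 1.0
time_s: 22.3
position: [0.4318, 0.2151, 0.2023]
tcp_rot: [[0.997, -0.075, -0.003], [-0.075, -0.997, -0.001], [-0.003, 0.001, -1.0]]
force: [-0.0, -0.1, -0.1]
opening: 1.0
2106 0.07219357655689082 ((433.1705322265625, 216.32083129882812), 32.893253326416016)
```

View pics/w12.png

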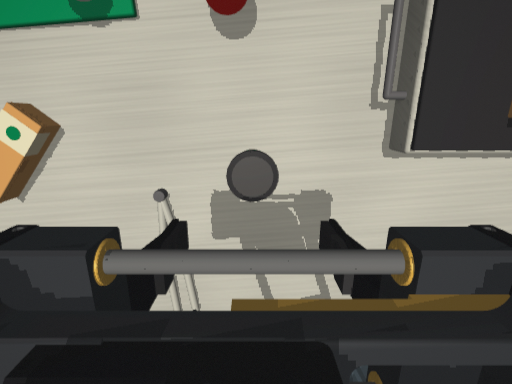

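The tub's lid at (252,175), z 0.072 and diameter 65.8 mm, is centred at (0.433,0.216). The tongs at (160,195) lie below finger height. I'll descend to grip the lid rim.

```bash
python3 -m handwheel '[{"hand":1,"dx":0,"dy":0.1,"dz":-2.5,"wx":0,"wy":0,"wz":0},{"hand":1,"dx":0,"dy":0,"dz":-4,"wx":0,"wy":0,"wz":0},{"hand":1,"dx":0,"dy":0,"dz":-4,"wx":0,"wy":0,"wz":0},{"hand":1,"dx":0,"dy":0,"dz":-3,"wx":0,"wy":0,"wz":0},{"hand":1,"dx":0,"dy":0,"dz":-2,"wx":0,"wy":0,"wz":0},{"hand":1,"dx":0,"dy":0,"dz":-1.5,"wx":0,"wy":0,"wz":0},{"hand":1,"dx":0,"dy":0,"dz":-1,"wx":0,"wy":0,"wz":0},{"hand":1,"dx":0,"dy":0,"dz":-0.8,"wx":0,"wy":0,"wz":0},{"hand":1,"dx":0,"dy":0,"dz":0,"wx":0,"wy":0,"wz":0},{"hand":1,"dx":0,"dy":0,"dz":0,"wx":0,"wy":0,"wz":0}]'
python3 -m handwheel '[{"hand":-1,"dx":0,"dy":0,"dz":0,"wx":0,"wy":0,"wz":0},{"hand":-1,"dx":0,"dy":0,"dz":0,"wx":0,"wy":0,"wz":0},{"hand":-1,"dx":0,"dy":0,"dz":0,"wx":0,"wy":0,"wz":0},{"hand":-1,"dx":0,"dy":0,"dz":0,"wx":0,"wy":0,"wz":0},{"hand":-1,"dx":0,"dy":0,"dz":0,"wx":0,"wy":0,"wz":0}]'
python3 - <<'E'
from h import *
im,d=vision.capture('wrist');cv2.imwrite('pics/w13.png',im[:,:,::-1])
E
```

```text
time_s: 23.35
position: [0.4335, 0.2158, 0.016]
tcp_rot: [[0.997, -0.078, 0.001], [-0.078, -0.997, 0.0], [0.001, -0.0, -1.0]]
force: [0.6, -0.3, 0.8]
opening: 1.002
time_s: 23.85
position: [0.4333, 0.2162, 0.0161]
tcp_rot: [[0.997, -0.077, 0.001], [-0.077, -0.997, 0.0], [0.001, -0.0, -1.0]]
force: [-0.5, 0.9, 3.7]
opening: 0.745
```

View pics/w13.png

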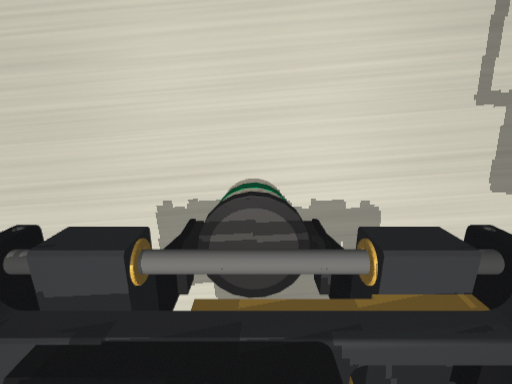

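Gripped at 64.8 mm. I'll lift a little and check.

```bash
python3 -m handwheel '[{"hand":-1,"dx":0,"dy":0,"dz":0.3,"wx":0,"wy":0,"wz":0},{"hand":-1,"dx":0,"dy":0,"dz":0.5,"wx":0,"wy":0,"wz":0},{"hand":-1,"dx":0,"dy":0,"dz":0.5,"wx":0,"wy":0,"wz":0},{"hand":-1,"dx":0,"dy":0,"dz":0,"wx":0,"wy":0,"wz":0},{"hand":-1,"dx":0,"dy":0,"dz":0,"wx":0,"wy":0,"wz":0}]'
cat > tubcheck.py <<'E'
from h import *
import sys
s=bot.read_state();p=np.array(s['position']);C=cal('wrist');im,d=vision.capture('wrist');P=cloud(C,d);n=sys.argv[1]
m=(d>0)&(np.hypot(P[...,0]-p[0],P[...,1]-p[1])<.036)&(P[...,2]>p[2]+.03)&(P[...,2]<p[2]+.08)
m&=(im.max(2)<110);q=P[m];z=np.median(q[:,2]);q=q[abs(q[:,2]-z)<.004]
A=np.c_[q[:,:2]-p[:2],np.ones(len(q))];k=np.linalg.lstsq(A,q[:,2],rcond=None)[0];print('lid z-tcp',z-p[2],'slope',k[:2],len(q),s['opening'])
cv2.imwrite(f'pics/w{n}.png',im[:,:,::-1])
a,_=vision.capture('scene');cv2.imwrite(f'pics/s{n}.png',cv2.resize(a[120:260,170:370],None,fx=4,fy=4,interpolation=2)[:,:,::-1])
E
python3 tubcheck.py 14
```

```text
time_s: 24.4
position: [0.4331, 0.216, 0.0289]
tcp_rot: [[0.997, -0.077, 0.0], [-0.077, -0.997, 0.0], [0.0, -0.0, -1.0]]
force: [-1.1, -0.4, -2.5]
opening: 0.751
lid z-tcp 0.05591433388649041 slope [-0.0038742   0.00362435] 6574 0.7506831084446995
```

View pics/s14.png

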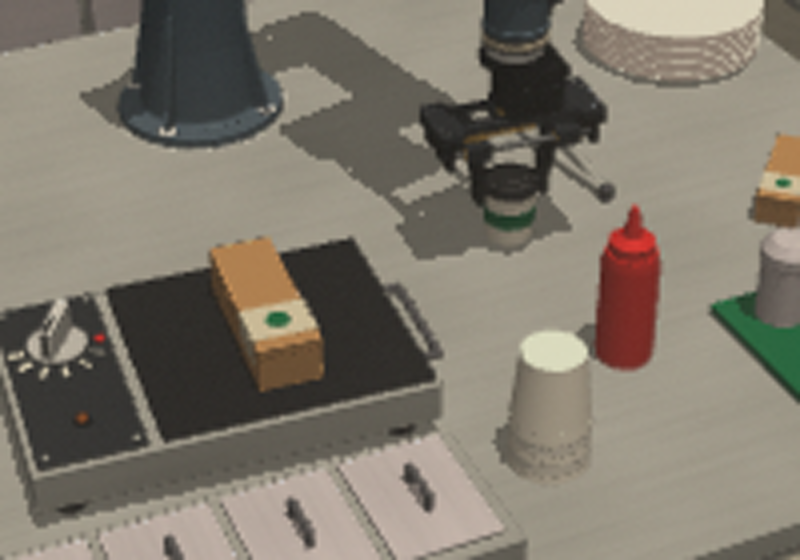

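The tub hangs upright: lid slope is under 0.4% and it has not slipped. Lift and carry.

```bash
python3 -m handwheel '[{"hand":-1,"dx":0,"dy":0,"dz":0.7,"wx":0,"wy":0,"wz":0},{"hand":-1,"dx":0,"dy":0,"dz":1.5,"wx":0,"wy":0,"wz":0},{"hand":-1,"dx":0,"dy":0,"dz":2,"wx":0,"wy":0,"wz":0},{"hand":-1,"dx":0,"dy":0,"dz":2,"wx":0,"wy":0,"wz":0},{"hand":-1,"dx":0,"dy":0,"dz":2,"wx":0,"wy":0,"wz":0},{"hand":-1,"dx":0,"dy":0,"dz":2,"wx":0,"wy":0,"wz":0},{"hand":-1,"dx":0,"dy":0,"dz":2,"wx":0,"wy":0,"wz":0},{"hand":-1,"dx":0,"dy":0,"dz":1.5,"wx":0,"wy":0,"wz":0},{"hand":-1,"dx":0,"dy":0,"dz":0.7,"wx":0,"wy":0,"wz":0},{"hand":-1,"dx":0.4,"dy":-1,"dz":0,"wx":0,"wy":0,"wz":0}]'
python3 -m handwheel '[{"hand":-1,"dx":0.6,"dy":-1.6,"dz":0,"wx":0,"wy":0,"wz":0},{"hand":-1,"dx":0.9,"dy":-2.2,"dz":0,"wx":0,"wy":0,"wz":0},{"hand":-1,"dx":1,"dy":-2.5,"dz":0,"wx":0,"wy":0,"wz":0},{"hand":-1,"dx":1,"dy":-2.5,"dz":0,"wx":0,"wy":0,"wz":0},{"hand":-1,"dx":1,"dy":-2.5,"dz":0,"wx":0,"wy":0,"wz":0},{"hand":-1,"dx":1,"dy":-2.5,"dz":0,"wx":0,"wy":0,"wz":0},{"hand":-1,"dx":1,"dy":-2.5,"dz":0,"wx":0,"wy":0,"wz":0},{"hand":-1,"dx":1,"dy":-2.5,"dz":0,"wx":0,"wy":0,"wz":0},{"hand":-1,"dx":1,"dy":-2.5,"dz":0,"wx":0,"wy":0,"wz":0},{"hand":-1,"dx":1,"dy":-2.5,"dz":0,"wx":0,"wy":0,"wz":0}]'
python3 -m handwheel '[{"hand":-1,"dx":1,"dy":-2.5,"dz":0,"wx":0,"wy":0,"wz":0},{"hand":-1,"dx":1,"dy":-2.4,"dz":0,"wx":0,"wy":0,"wz":0},{"hand":-1,"dx":1,"dy":-2.2,"dz":0,"wx":0,"wy":0,"wz":0},{"hand":-1,"dx":0.7,"dy":-1.4,"dz":0,"wx":0,"wy":0,"wz":0},{"hand":-1,"dx":0.2,"dy":-0.7,"dz":0,"wx":0,"wy":0,"wz":0},{"hand":-1,"dx":0,"dy":0,"dz":0,"wx":0,"wy":0,"wz":0},{"hand":-1,"dx":0,"dy":0,"dz":0,"wx":0,"wy":0,"wz":0}]'
python3 tubcheck.py 15
```

```text
time_s: 25.5
position: [0.437, 0.2065, 0.1736]
tcp_rot: [[0.997, -0.075, 0.002], [-0.075, -0.997, 0.001], [0.002, -0.001, -1.0]]
force: [-0.3, -0.5, -3.2]
opening: 0.749
time_s: 26.5
position: [0.5312, -0.0337, 0.1714]
tcp_rot: [[0.997, -0.078, -0.003], [-0.078, -0.997, 0.0], [-0.003, -0.0, -1.0]]
force: [-0.4, -0.4, -1.0]
opening: 0.747
time_s: 27.2
position: [0.57, -0.1231, 0.1723]
tcp_rot: [[0.997, -0.077, -0.002], [-0.077, -0.997, 0.001], [-0.002, -0.001, -1.0]]
force: [-0.6, -0.1, -2.5]
opening: 0.747
lid z-tcp 0.05589855611869471 slope [-0.00610526  0.00623803] 6510 0.7473404089673117
```

View pics/s15.png

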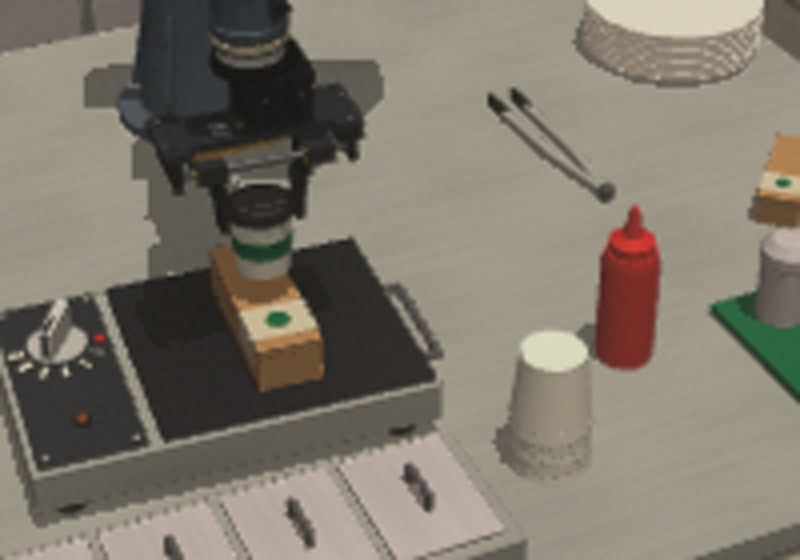

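The tub hangs level over the box, with its foot at crop (262,268). Contact is expected at reported z ≈ 0.140, so I'll lower it gently.

```bash
python3 -m handwheel '[{"hand":-1,"dx":0,"dy":-0.1,"dz":-1,"wx":0,"wy":0,"wz":0},{"hand":-1,"dx":0,"dy":0,"dz":-1,"wx":0,"wy":0,"wz":0},{"hand":-1,"dx":0,"dy":0,"dz":-0.5,"wx":0,"wy":0,"wz":0},{"hand":-1,"dx":0,"dy":0,"dz":-0.3,"wx":0,"wy":0,"wz":0},{"hand":-1,"dx":0,"dy":0,"dz":0,"wx":0,"wy":0,"wz":0},{"hand":-1,"dx":0,"dy":0,"dz":0,"wx":0,"wy":0,"wz":0}]'
python3 -m handwheel '[{"hand":-1,"dx":0,"dy":0,"dz":-0.2,"wx":0,"wy":0,"wz":0},{"hand":-1,"dx":0,"dy":0,"dz":0,"wx":0,"wy":0,"wz":0}]'
```

```text
time_s: 27.9
position: [0.5712, -0.1251, 0.1447]
tcp_rot: [[0.997, -0.077, 0.0], [-0.077, -0.997, -0.0], [0.0, 0.0, -1.0]]
force: [0.7, -0.1, -1.2]
opening: 0.749
time_s: 28.1
position: [0.571, -0.1251, 0.1428]
tcp_rot: [[0.997, -0.077, 0.0], [-0.077, -0.997, -0.0], [0.0, 0.0, -1.0]]
force: [-0.4, -0.5, -2.2]
opening: 0.747
```

```bash
python3 -m handwheel '[{"hand":-1,"dx":0,"dy":0,"dz":-0.2,"wx":0,"wy":0,"wz":0},{"hand":-1,"dx":0,"dy":0,"dz":0,"wx":0,"wy":0,"wz":0}]'
python3 -m handwheel '[{"hand":-1,"dx":0,"dy":0,"dz":-0.1,"wx":0,"wy":0,"wz":0},{"hand":-1,"dx":0,"dy":0,"dz":0,"wx":0,"wy":0,"wz":0}]'
```

```text
time_s: 28.3
position: [0.5708, -0.125, 0.1406]
tcp_rot: [[0.997, -0.077, -0.0], [-0.077, -0.997, 0.0], [-0.0, -0.0, -1.0]]
force: [-1.1, 0.3, -2.0]
opening: 0.753
time_s: 28.5
position: [0.5712, -0.1251, 0.1402]
tcp_rot: [[0.997, -0.077, 0.001], [-0.077, -0.997, -0.0], [0.001, 0.0, -1.0]]
force: [-1.6, 0.7, 0.8]
opening: 0.743
```

Contact: the force rose from -2.3 to +0.8 N. Release, rise straight up, then back off.

```bash
python3 -m handwheel '[{"hand":1,"dx":0,"dy":0,"dz":0,"wx":0,"wy":0,"wz":0},{"hand":1,"dx":0,"dy":0,"dz":0,"wx":0,"wy":0,"wz":0},{"hand":1,"dx":0,"dy":0,"dz":0,"wx":0,"wy":0,"wz":0},{"hand":1,"dx":0,"dy":0,"dz":1,"wx":0,"wy":0,"wz":0},{"hand":1,"dx":0,"dy":0,"dz":2,"wx":0,"wy":0,"wz":0},{"hand":1,"dx":0,"dy":0,"dz":3,"wx":0,"wy":0,"wz":0},{"hand":1,"dx":0,"dy":0,"dz":4,"wx":0,"wy":0,"wz":0},{"hand":1,"dx":0,"dy":0,"dz":4,"wx":0,"wy":0,"wz":0},{"hand":1,"dx":-2,"dy":3,"dz":2,"wx":0,"wy":0,"wz":0},{"hand":1,"dx":-2,"dy":4,"dz":0,"wx":0,"wy":0,"wz":0}]'
python3 -m handwheel '[{"hand":1,"dx":-2,"dy":4,"dz":0,"wx":0,"wy":0,"wz":0},{"hand":1,"dx":-2,"dy":4,"dz":0,"wx":0,"wy":0,"wz":0},{"hand":1,"dx":-2,"dy":4,"dz":0,"wx":0,"wy":0,"wz":0},{"hand":1,"dx":-2,"dy":4,"dz":0,"wx":0,"wy":0,"wz":0},{"hand":1,"dx":-1,"dy":4,"dz":0,"wx":0,"wy":0,"wz":0},{"hand":1,"dx":0,"dy":4,"dz":0,"wx":0,"wy":0,"wz":0},{"hand":1,"dx":0,"dy":2,"dz":0,"wx":0,"wy":0,"wz":0},{"hand":1,"dx":0,"dy":0,"dz":0,"wx":0,"wy":0,"wz":0},{"hand":1,"dx":0,"dy":0,"dz":0,"wx":0,"wy":0,"wz":0}]'
python3 - <<'E'
from h import *
C=cal('top');im,d=vision.capture('top');cv2.imwrite('pics/t16.png',cv2.resize(im[80:280,60:450],(780,400),interpolation=2)[:,:,::-1])
P=cloud(C,d);Z=P[...,2].copy();Z[d==0]=0
X=P[...,0];Y=P[...,1]
m=(np.hypot(X-.57,Y+.125)<.05)&(Z>.188)&(Z<.205);print('tub',m.sum(),np.median(Z[m]),cv2.minEnclosingCircle((P[m][:,:2]*1000).astype(np.float32)))
q=P[m];print('slope',np.linalg.lstsq(np.c_[q[:,:2]-q[:,:2].mean(0),np.ones(len(q))],q[:,2],rcond=None)[0])
m=(abs(X-.57)<.12)&(abs(Y+.125)<.07)&(Z>.117)&(Z<.131);print('box',m.sum(),np.median(Z[m]),cv2.minAreaRect((P[m][:,:2]*1000).astype(np.float32)))
k=(np.hypot(X-.507,Y+.32)<.04)&(Z>.1)&(Z<.12);print('bar',cv2.minAreaRect((P[k][:,:2]*1000).astype(np.float32)))
a,_=vision.capture('scene');cv2.imwrite('pics/s16.png',cv2.resize(a[120:260,170:370],None,fx=4,fy=4,interpolation=2)[:,:,::-1])
E
```

```text
time_s: 29.5
position: [0.5337, -0.0566, 0.3044]
tcp_rot: [[0.997, -0.08, 0.01], [-0.08, -0.997, -0.003], [0.01, 0.003, -1.0]]
force: [0.2, 0.7, -1.0]
opening: 0.998
time_s: 30.4
position: [0.4409, 0.2049, 0.3002]
tcp_rot: [[0.997, -0.076, 0.001], [-0.076, -0.997, -0.001], [0.001, 0.001, -1.0]]
force: [0.0, -0.0, -0.1]
opening: 1.006
tub 283 0.19660261931308926 ((570.8699340820312, -125.61734008789062), 33.01481628417969)
slope [-0.00117426  0.01236094  0.19678703]
box 573 0.12409230926294702 ((569.6329956054688, -124.97509002685547), (64.30696105957031, 182.31187438964844), 85.65575408935547)
bar ((507.2007141113281, -320.6915283203125), (13.286456108093262, 54.4614372253418), 55.736087799072266)
```

View pics/s16.png

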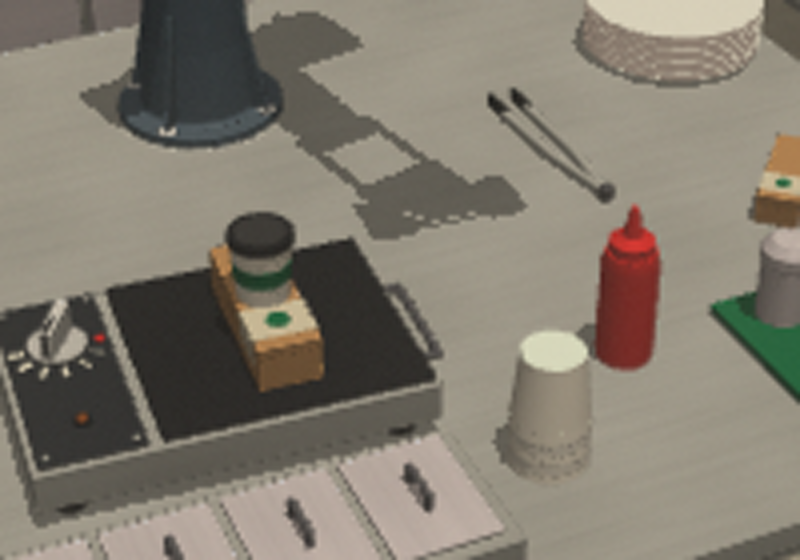

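View pics/t16.png

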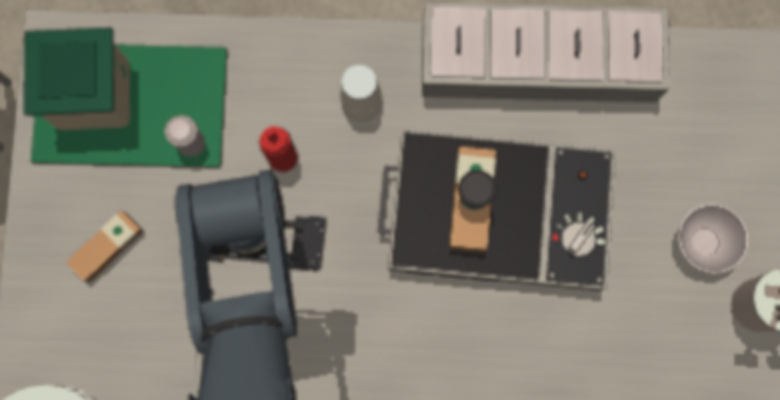

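The tub stands upright on the middle of the lid, about 1 mm off centre. The box is flat on the plate and centred, the pointer is at bar 4, and the bystanders are where they were. The hand is clear, so I'm handing in.

```bash
python3 -c "
from rig import hand_in
print(hand_in())"
```

```text
the job is handed in; nothing more can be done
None
```

The order is stacked on the hot plate with the dial at heat 4, and I handed it in at about 30.5 s of the 72 s allowed. `hand_in()` gives no verdict.

**What I did:** I turned the dial from heat 1 to heat 4, set the meal box flat on the middle of the plate, and stood the soup tub on its lid.

**Last checks, from the top and scene cameras:**

| Item | Measured | Should be |
|---|---|---|
| Box centre | (0.570, -0.125) | about 2 mm from plate centre, both ends over the plate |
| Box lid height | 0.124 m | 0.124 m |
| Tub centre | about 1 mm from lid centre | within 30 mm |
| Tub lid height | 0.1966 m | 0.196 m |
| Tub lid slope | about 0.012 rad | below 0.08 rad |
| Dial bar | -34.3°, pointer at the 4th white bar | -34.5° |

In the last pictures the shaker, bottle, cups, tongs and bowl look where they were. I checked these by eye and did not measure them. The robot was touching nothing.

**What went wrong:** the first dial turn missed. The real fingertips end about 31 mm above the TCP position the robot reports, so the jaws closed over the knob's bar and turned above it without moving it. I measured that offset with the wrist camera and allowed for it afterwards; every later grip matched the sizes given to within about 1 mm.

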